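Close the lantern housing over its battery and hold it shut

ROBOT

A 7-joint arm with a two-finger parallel gripper is mounted at the origin on the work surface. World frame = base frame: x ahead of the robot, y to its left, z up, the work surface at z = 0. Lengths are in m, angles in rad, forces in N, time in s.
With the tool pointing down it reaches from about 0.35 to 0.775 m from the base axis. Payload 3.1 kg.
Tool frame: the origin (TCP) lies on the centre line of the jaws, within the pads' length; the fingertips stand 19 mm ahead of it and the grasp point (between the pads) is the TCP (manip.tip_reach is the distance from the TCP to the fingertips, in m); x points along the fingers, y is the direction in which the jaws open and shut, and the axes are right-handed (so a half turn about x gives the same grasp; the last joint's range is limited). The gripper opens to 85 mm and grips with 20 to 120 N. Pads are 22 mm wide; open, the fingers measure 114 mm over their backs; the gripper's body (76 mm by 85 mm) begins 54 mm behind the grasp point. The pads swing forward as they close: fully open they stand 13 mm farther back than shut.
Start: joints at [-1.257, 0.311, 0.014, 1.512, -0.004, 1.319, -0.027], TCP at [0.192, 0.516, 0.25] pointing down, gripper open.
Joint ranges: [-2.7, 2.7], [-0.3, 1.91], [-1.27, 1.3], [0.12, 2.57], [-1.44, 4.58], [0.2, 2.03], [-3.05, 3.05]. Speed limits (rad/s): [2.79, 2.79, 3.14, 3.14, 3.14, 3.14, 3.14].

INTERFACE

Orientations are given as a unit quaternion [x, y, z, w].
In Python, from workcell import manip gives the robot as it stands. The module is installed in compiled form; this text tells all that it offers.
- The arm moves only by the tool move_arm, never from a script. Its argument "commands" is a list of rows, each an object of numbers: "dx", "dy", "dz": the shift along the tool's x, y, z in cm; "yaw": the turn about the tool's x in degrees. In form: [{"dx": .., "dy": .., "dz": .., "yaw": ..}, ...]. A call has 1 to 20 rows; each row shifts and turns the commanded pose from where the row before left it, along the tool's axes as they then stand; what a row does not reach is not made up. A row lasts 1/12 s, in which the tool goes at most 41.7 mm and 7.16 degrees, less where a joint would pass 70% of its speed; a pose out of reach is approached as far as the arm can. A call with a gripper value outside its range is refused whole. "grip" is the opening, from 0 (shut) to 1 (fully open), set as the call begins (left out, the last holds). The fingers move at their own pace and stop on an object; "squeeze" is the grip in N (left out, the last holds). Time passes only in rows, so rows that do not move let the fingers close. It gives the time, the measured TCP pose, the force and the opening at its end, in the units of the state.
- manip.read_state(): the state, without advancing time (a new reading comes with each control period).
- manip.camera(name): name is "scene" or "top" or "wrist"; returns a dict with "img" (384x512x3 uint8, red, green, blue), "K" (3x3 intrinsics, pixels), "extrinsics" (4x4, takes a point from camera to world coordinates); the wrist camera has in their place "hand_eye" (4x4, takes a point from camera to tool coordinates, whose origin is the TCP and whose axes are the tool frame's). Camera axes: x right, y up, looking along -z (the intrinsics and any distortion apply to the point x, -y, -z); pixel columns grow to the right and rows downward; lengths in m; the calibration is good to about 2 mm. A picture is of the moment at which its call begins: read the wrist's pose just before it. There is no depth.
- manip.hand_in(): hands the job in, once; it reports no verdict.
The state is a dict: "time": time; "q": joint angles; "joint_velocities": joint speeds; "joint_efforts": joint torques, N m; "ee_pos": TCP position; "tool_rot": TCP orientation; "ft_force": force on the tool from outside, world axes, zero at the start; "ft_torque": the same for the moment, N m; "gripper_width": opening from 0.0 (shut) to 1.0 (fully open).
Only numpy, scipy, OpenCV 4.12 (cv2) and the standard library are available. Lean on these libraries where they do the work, as an engineer would, in place of code of your own. Each camera call takes 0.05 s, during which the arm holds its last target.

TASK

Take the battery block from its charging pad and slide it all the way down into the close-fitting well of the lantern's lower half, then fit the upper half over it with its two holes on the matching dowels. The battery rests on a spring that pushes the halves apart, so press the upper half down firmly until the two halves meet all round, and finish while still holding it pressed shut with the fingers; do not let go. Leave the small ghost and pumpkin ornaments where they stand.

Things in the scene. Friction and masses are not known exactly. Their poses are not given: they have to be found in the camera images.
- lower: Lower half of a white lantern housing, fixed in a plywood cradle (base 160 x 100 x 8 mm, two side blocks to 24 mm high). Origin: centre of the cradle's underside, on the table; z up, x along the housing. Block 120 (x) x 64 (y) mm; its flat top, the parting face, is at z = 54 mm; a tongue 10 x 20 mm sticks out of the +x end. A well for the battery opens in the middle. Place and yaw vary.
- well_mouth (a point): Centre of the well's mouth, on the parting face. The well is rectangular, 42 (x of the lower half) x 24 (y) mm, with a 2 mm chamfer, straight down; its sprung brass floor is 34 mm below the mouth.
- contact_plate (a joint): Sprung floor of the well, in m: 0 = up at rest, grows as pressed down, at most 0.010. Preloaded with 2.4 N, then 0.8 N per mm. About 0 with the battery alone, 0.001 to 0.003 with battery and upper half resting unpressed (the halves then stay 4 to 6 mm apart), 0.007 when the halves meet, where it pushes up with 8 N.
- big_dowel (a point): Foot of the 12 mm steel dowel, on the parting face at the tongue end (46 mm from the well's centre along +x of the lower half). The dowel stands 20 mm up from here; its last 4 mm taper.
- small_dowel (a point): Foot of the 8 mm steel dowel, on the parting face at the plain end (46 mm from the well's centre along -x). It also stands 20 mm up from here; its last 4 mm taper.
- upper: Upper half, loose, about 0.2 kg, white, lying right way up (open face down). Origin: centre of its flat underside; x along it. Flange 120 (x) x 64 (y) x 12 mm, tongue at the +x end; dome 64 x 46 mm up to z = 38; grip ridge 60 (x) x 20 (y) mm from z = 38 to 72. Its cavity, 54 x 36 mm, 29 mm deep, goes over the battery; the cavity's roof meets the battery with the halves still 7 mm apart.
- big_hole (a point): Lower mouth of the 14 mm through hole in the upper half's flange (for the 12 mm dowel), on the underside, 46 mm from the middle at the tongue end (+x). When closed it coincides with big_dowel.
- small_hole (a point): Lower mouth of the 10 mm through hole (for the 8 mm dowel), on the underside, 46 mm from the middle at the plain end (-x). When closed it coincides with small_dowel.
- grip_top (a point): Centre of the top of the upper half's grip ridge (20 mm wide across y, 34 mm tall), 72 mm above the underside. Closing the halves takes about 5 N of push here; a firm 10 to 20 N also makes them bear on each other.
- battery: Battery block, loose, 40 (x) x 22 (y) x 70 (z) mm, about 0.13 kg, grey and black, standing upright on the charging pad. Origin at the centre of its underside, z up. Either way round fits. When down in the well it stands 36 mm above the parting face.
- charger: Black charging pad 110 x 80 x 10 mm, fixed; origin at the centre of its underside. The battery stands on its top, 10 mm above the table.
- ghost: Bystander: white ceramic ghost, 58 mm wide, 75 mm tall, loose, origin at the centre of its underside. Leave alone.
- pumpkin: Bystander: orange pumpkin ornament, 72 mm wide, 57 mm tall, loose, origin at the centre of its underside. Leave alone.
Mind the look-alikes: they are no part of the job. There is more than one size of the battery; the job needs the largest. What is shaped like the lower but red is not meant.

How it is judged:
By the outcome, as a careful person would: the job done as asked, in the order asked, and still so for the second after the job is handed in, while the arm keeps its last pose, push and grip.
It also fails if it takes over 72 s, if anything falls off the work surface, if the arm or the gripper's body presses on something with over 40 N, if the wrist force passes 120 N, or if a joint passes its speed limit or range.

## Working session

There is one attempt and no reset: what is moved stays moved. The work goes in short steps, Python scripts to look and compute and a tool call to move; the robot and the scene stay as the last step left them, time stands still between calls to the robot, and variables do not carry over. Pictures are saved under pics/ and viewed, and the job is handed in when it is done.

Besides the shell and the picture viewer there is one more tool, called after "Request:" as name([rows], argument=value, ...), one row to a line, values as JSON. move_arm: Moves the arm, as the interface text tells. Its arguments: {"type":"object","properties":{"commands":{"type":"array","items":{"type":"object","properties":{"dx":{"type":"number"},"dy":{"type":"number"},"dz":{"type":"number"},"yaw":{"type":"number"}}}},"grip":{"type":"number"},"squeeze":{"type":"number"}},"required":["commands"]}

```bash
mkdir -p pics; ls
cat > h.py <<'E'
import numpy as np, cv2
from workcell import manip
def snap(n,f):
    c=manip.camera(n); cv2.imwrite('pics/'+f,cv2.cvtColor(c['img'],cv2.COLOR_RGB2BGR)); return c
E
python3 - <<'E'
from h import *
s=manip.read_state(); print(s)
import pickle
d={n:snap(n,n+'0.png') for n in ['scene','top','wrist']}
pickle.dump((s,d),open('d0.pkl','wb'))
for n in d: print(n,[(k,v) for k,v in d[n].items() if k!='img'])
E
```

```text
pics
{'time': 0.0, 'q': array([-1.25669032,  0.31171298,  0.01399591,  1.51309852, -0.00439448,
        1.31919515, -0.0272037 ]), 'joint_velocities': array([-4.20992225e-05,  6.54774176e-04,  6.92781144e-04,  5.84662663e-04,
       -3.86164814e-04, -6.32053035e-04,  5.75680357e-04]), 'joint_efforts': array([-2.51810052e-04, -3.79909444e+01,  1.45904208e-01, -2.30597037e+01,
        1.21868428e-02,  1.36580152e-02,  4.60136062e-05]), 'ee_pos': array([0.19133711, 0.51489625, 0.24921126]), 'tool_rot': array([ 0.12427422,  0.69606331, -0.1259443 ,  0.6958375 ]), 'ft_force': array([-1.00219798,  0.15801108, -0.13582711]), 'ft_torque': array([-0.01966378,  0.00400125, -0.02074432]), 'gripper_width': 0.9969273438342637}
scene [('K', array([[488.95163261,   0.        , 261.79933697],
       [  0.        , 488.95163261, 193.82757887],
       [  0.        ,   0.        ,   1.        ]])), ('extrinsics', array([[-1.06974652e-03, -8.54826714e-01,  5.18912463e-01,
         1.09437661e+00],
       [ 9.99999361e-01, -1.10359812e-03,  2.43510596e-04,
        -1.34164326e-03],
       [ 3.64511456e-0
[... 500 characters left out ...]
],
       [-2.08100691e-02,  8.08888371e-02,  9.96505864e-01,
         9.71849581e-01],
       [ 0.00000000e+00,  0.00000000e+00,  0.00000000e+00,
         1.00000000e+00]]))]
wrist [('K', array([[340.53841044,   0.        , 254.31697789],
       [  0.        , 340.53841044, 189.39662013],
       [  0.        ,   0.        ,   1.        ]])), ('hand_eye', array([[ 2.71118133e-05,  3.16518883e-01, -9.48586209e-01,
        -1.23718490e-01],
       [ 9.99999935e-01,  3.33097449e-04,  1.39727357e-04,
         8.07635597e-05],
       [ 3.60197993e-04, -9.48586151e-01, -3.16518854e-01,
        -8.19746000e-02],
       [ 0.00000000e+00,  0.00000000e+00,  0.00000000e+00,
         1.00000000e+00]]))]
```

View pics/scene0.png

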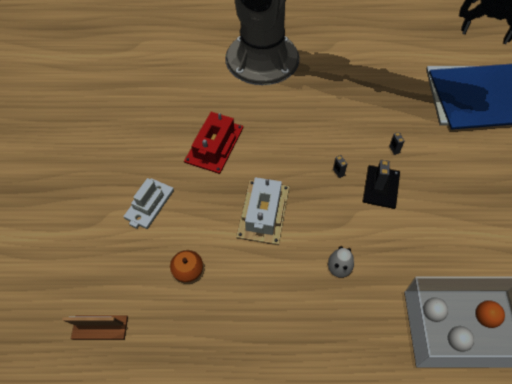

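View pics/top0.png

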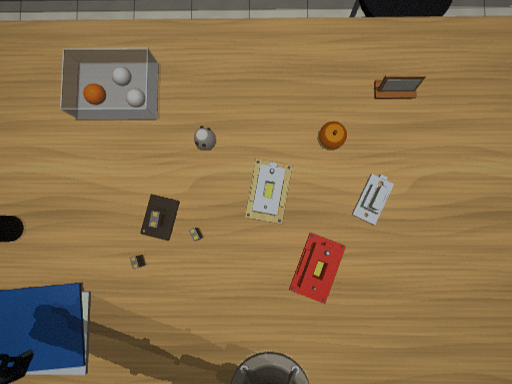

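View pics/wrist0.png

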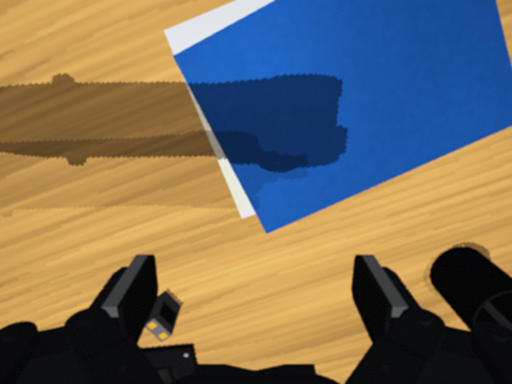

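The robot is at the top of the scene view. In the scene view the battery on its pad is at about (383,175), the white lower half at (264,207) and the upper half at (149,203). In the top view they are at (155,217), (269,190) and (374,198). The red look-alike is at (318,268) in the top view, and the small batteries are at (195,234) and (137,261). Next I'll zoom in.

Run:
```python
from h import *
a=cv2.imread('pics/top0.png'); b=cv2.imread('pics/scene0.png')
def cr(im,x,y,w,h): return cv2.resize(im[y:y+h,x:x+w],(400,300),interpolation=cv2.INTER_CUBIC)
# 80x60 crops, x5
g=np.vstack([np.hstack([cr(a,230,160,80,60),cr(a,335,170,80,60)]),np.hstack([cr(a,120,187,80,60),cr(b,345,150,80,60)])])
cv2.imwrite('pics/z0.png',g)
g=np.vstack([np.hstack([cr(b,224,175,80,60),cr(b,110,172,80,60)])])
cv2.imwrite('pics/z1.png',g)
```

```text
(no output)
```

View pics/z0.png

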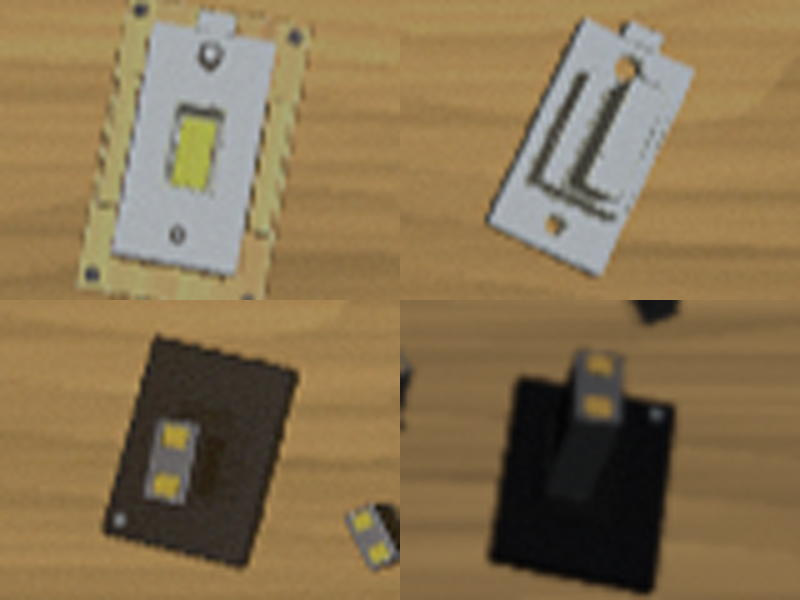

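View pics/z1.png

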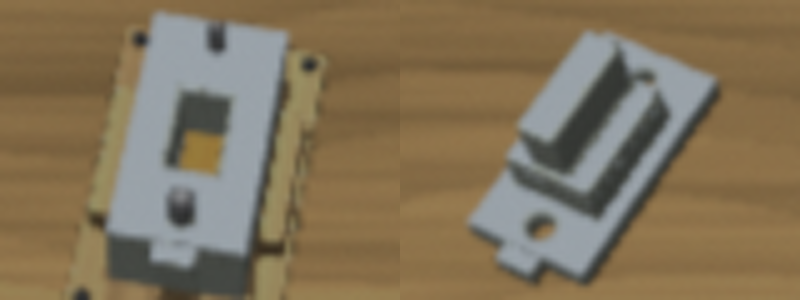

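```bash
cat >> h.py <<'E'
import pickle
from scipy.spatial.transform import Rotation as R
def ray(c,uv,z,T=None):
    uv=np.atleast_2d(np.array(uv,float)); K=c['K']; E=c['extrinsics'] if T is None else T
    d=np.c_[(uv[:,0]-K[0,2])/K[0,0],-(uv[:,1]-K[1,2])/K[1,1],-np.ones(len(uv))]@E[:3,:3].T
    o=E[:3,3]; return o+d*((z-o[2])/d[:,2])[:,None]
def wristT(s,c):
    T=np.eye(4); T[:3,:3]=R.from_quat(s['tool_rot']).as_matrix(); T[:3,3]=s['ee_pos']; return T@c['hand_eye']
E
python3 - <<'E'
from h import *
s,d=pickle.load(open('d0.pkl','rb'))
def run(cam,name,off,pts,z,sx=5):
    p=(np.array(pts,float)+.5)/sx-.5+np.array(off)
    P=ray(d[cam],p,z)[:,:2]; l=np.linalg.norm(np.roll(P,-1,0)-P,axis=1)
    ax=(P[0]+P[1]-P[2]-P[3]); print(cam,name,'c',P.mean(0).round(4),'sides',l.round(4),'yaw',np.degrees(np.arctan2(ax[1],ax[0])).round(2))
run('top','lower',(230,160),[(153,22),(275,45),(235,275),(113,255)],.054)
run('top','well',(230,160),[(180,105),(222,112),(207,192),(168,185)],.054)
run('top','upper',(335,170),[(185,18),(295,70),(203,277),(88,223)],.012)
run('top','bat',(120,187),[(155,118),(199,122),(187,203),(146,198)],.08)
run('top','pad',(120,187),[(157,37),(299,72),(245,268),(105,233)],.01)
run('scene','bat',(345,150),[(220,124),(173,117),(177,49),(224,53)],.08)
run('scene','lower',(224,175),[(248,258),(108,234),(152,12),(288,35)],.054)
run('scene','well',(224,175),[(217,177),(167,167),(182,90),(232,96)],.054)
run('scene','uppertop',(110,172),[(158,146),(119,128),(187,35),(222,52)],.072)
print(R.from_quat(s['tool_rot']).as_matrix().round(3))
E
```

```text
top lower c [0.5196 0.0015] sides [0.0632 0.1187 0.0623 0.1205] yaw -9.72
top well c [0.5197 0.0014] sides [0.0216 0.0414 0.02   0.0412] yaw -9.5
top upper c [ 0.4985 -0.2739] sides [0.0633 0.12   0.0656 0.1206] yaw -25.51
top bat c [0.4444 0.2832] sides [0.022  0.0401 0.0205 0.0395] yaw -6.01
top pad c [0.4499 0.2893] sides [0.0788 0.1071 0.0771 0.1071] yaw -13.9
scene bat c [0.4473 0.2844] sides [0.0216 0.0391 0.022  0.0407] yaw -10.01
scene lower c [0.5251 0.0023] sides [0.0638 0.1204 0.0654 0.1198] yaw -9.28
scene well c [0.5254 0.0023] sides [0.0234 0.0417 0.0234 0.0437] yaw -9.35
scene uppertop c [ 0.5058 -0.2712] sides [0.0211 0.056  0.0197 0.0554] yaw -25.35
[[-0.001  0.348  0.937]
 [-0.002  0.937 -0.348]
 [-1.    -0.002  0.   ]]
```

Request:
move_arm([
  {"dy": -1.28, "dz": 3.19},
  {"dy": -1.28, "dz": 3.19},
  {"dy": -1.28, "dz": 3.19},
  {"dy": -1.28, "dz": 3.19},
  {"dy": -1.28, "dz": 3.19},
  {"dy": -1.28, "dz": 3.19},
  {"dy": -1.28, "dz": 3.19},
  {"dy": -1.28, "dz": 3.19},
  {"dy": -1.28, "dz": 3.19},
  {"dy": -1.28, "dz": 3.19},
  {"yaw": -6},
  {"yaw": -6},
  {},
  {},
  {},
], grip=1)

```text
$.commands[0]: bad value
```

Run:
```python
from h import *
s=manip.read_state(); c=snap('wrist','w1.png'); pickle.dump((s,c),open('d1.pkl','wb'))
print(s['time'],s['ee_pos'],R.from_quat(s['tool_rot']).as_matrix().round(3),s['joint_velocities'].round(3),s['ft_force'])
```

```text
0.15 [0.19138599 0.5150545  0.24945752] [[-0.001  0.348  0.937]
 [-0.002  0.937 -0.348]
 [-1.    -0.002  0.   ]] [-0.001 -0.003  0.001 -0.006  0.001  0.001  0.001] [-0.27854609 -0.26176816 -0.35432498]
```

View pics/w1.png

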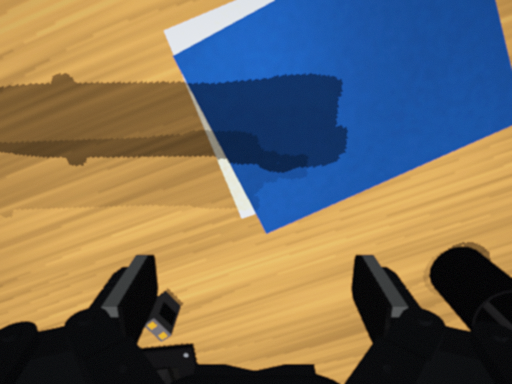

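The move was refused, probably because each row needs all four keys. The picture is unchanged.

Request:
move_arm([
  {"dx": 0, "dy": -1.28, "dz": 3.19, "yaw": 0},
  {"dx": 0, "dy": -1.28, "dz": 3.19, "yaw": 0},
  {"dx": 0, "dy": -1.28, "dz": 3.19, "yaw": 0},
  {"dx": 0, "dy": -1.28, "dz": 3.19, "yaw": 0},
  {"dx": 0, "dy": -1.28, "dz": 3.19, "yaw": 0},
  {"dx": 0, "dy": -1.28, "dz": 3.19, "yaw": 0},
  {"dx": 0, "dy": -1.28, "dz": 3.19, "yaw": 0},
  {"dx": 0, "dy": -1.28, "dz": 3.19, "yaw": 0},
  {"dx": 0, "dy": -1.28, "dz": 3.19, "yaw": 0},
  {"dx": 0, "dy": -1.28, "dz": 3.19, "yaw": 0},
  {"dx": 0, "dy": 0, "dz": 0, "yaw": -6},
  {"dx": 0, "dy": 0, "dz": 0, "yaw": -6},
  {"dx": 0, "dy": 0, "dz": 0, "yaw": 0},
  {"dx": 0, "dy": 0, "dz": 0, "yaw": 0},
  {"dx": 0, "dy": 0, "dz": 0, "yaw": 0},
], grip=1)

```text
time: 1.45
ee_pos: [0.4456, 0.2849, 0.2501]
tool_rot: [0.052, 0.705, -0.052, 0.705]
ft_force: [0.3, -0.0, -0.2]
gripper_width: 1.0
```

Run:
```python
from h import *
s=manip.read_state(); c=snap('wrist','w2.png'); pickle.dump((s,c),open('d1.pkl','wb'))
print(s['time'],s['ee_pos'],R.from_quat(s['tool_rot']).as_matrix().round(3),s['joint_velocities'].round(3),s['ft_force'])
```

```text
1.45 [0.44555994 0.28489979 0.25013306] [[-0.     0.147  0.989]
 [-0.     0.989 -0.147]
 [-1.    -0.    -0.   ]] [-0.009 -0.002  0.003 -0.001  0.001 -0.001  0.01 ] [ 0.34665946 -0.02060977 -0.15885769]
```

View pics/w2.png

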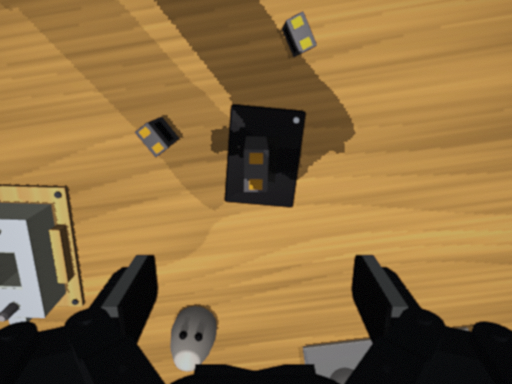

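The wrist view shows the battery's top face at about (257,170), with contacts at (257,158) and (255,185). It stands on the pad, between the open fingers.

Run:
```python
from h import *
a=cv2.imread('pics/w2.png'); 
z=cv2.resize(a[100:210,220:310],None,fx=6,fy=6,interpolation=cv2.INTER_CUBIC)
z=np.clip(z.astype(float)*2,0,255).astype(np.uint8)
cv2.imwrite('pics/z2.png',z[:600])
```

```text
(no output)
```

View pics/z2.png

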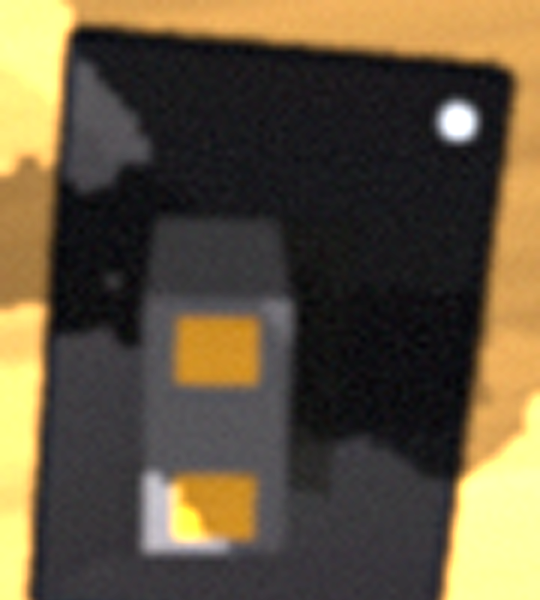

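```bash
cat >> h.py <<'E'
def quad(c,T,off,pts,z,sx,name=''):
    p=(np.array(pts,float)+.5)/sx-.5+np.array(off)
    P=ray(c,p,z,T)[:,:2]; l=np.linalg.norm(np.roll(P,-1,0)-P,axis=1)
    ax=(P[0]+P[1]-P[2]-P[3]); print(name,'c',P.mean(0).round(4),'sides',l.round(4),'yaw',np.degrees(np.arctan2(ax[1],ax[0])).round(2))
    return P.mean(0)
def totool(s,p):
    M=R.from_quat(s['tool_rot']).as_matrix(); d=np.array([p[0],p[1],s['ee_pos'][2]])-s['ee_pos']; return (M.T@d*100).round(2)
E
python3 - <<'E'
from h import *
s,c=pickle.load(open('d1.pkl','rb')); T=wristT(s,c)
p=quad(c,T,(220,100),[(284,553),(141,552),(147,297),(294,298)],.08,6,'bat'); print(totool(s,p))
P=ray(c,(np.array([(217,352),(214,508)])+.5)/6-.5+[220,100],.08,T);print(P,P.mean(0),totool(s,P.mean(0)))
E
```

```text
bat c [0.4443 0.2864] sides [0.0217 0.0393 0.0214 0.0393] yaw -10.12
[ 0.    0.13 -0.14]
[[0.43295955 0.28819447 0.08      ]
 [0.45670643 0.28423718 0.08      ]] [0.44483299 0.28621583 0.08      ] [ 0.    0.12 -0.09]
```

Request:
move_arm([
  {"dx": 2, "dy": 0.12, "dz": -0.1, "yaw": 1.5},
  {"dx": 3.2, "dy": 0, "dz": 0, "yaw": 0},
  {"dx": 3.5, "dy": 0, "dz": 0, "yaw": 0},
  {"dx": 3.5, "dy": 0, "dz": 0, "yaw": 0},
  {"dx": 3, "dy": 0, "dz": 0, "yaw": 0},
  {"dx": 2, "dy": 0, "dz": 0, "yaw": 0},
  {"dx": 1, "dy": 0, "dz": 0, "yaw": 0},
  {"dx": 0, "dy": 0, "dz": 0, "yaw": 0},
  {"dx": 0, "dy": 0, "dz": 0, "yaw": 0},
], grip=0.5)

```text
time: 2.25
ee_pos: [0.4454, 0.2864, 0.0688]
tool_rot: [0.061, 0.704, -0.061, 0.705]
ft_force: [0.4, -0.2, 0.6]
gripper_width: 0.502
```

Run:
```python
from h import *
s=manip.read_state(); c=snap('wrist','w3.png'); pickle.dump((s,c),open('d3.pkl','wb'))
print(s['time'],s['ee_pos'],s['gripper_width'],s['ft_force'])
```

```text
2.25 [0.44544256 0.28635821 0.06878897] 0.5023139850105212 [ 0.39754594 -0.15656215  0.59271728]
```

View pics/w3.png

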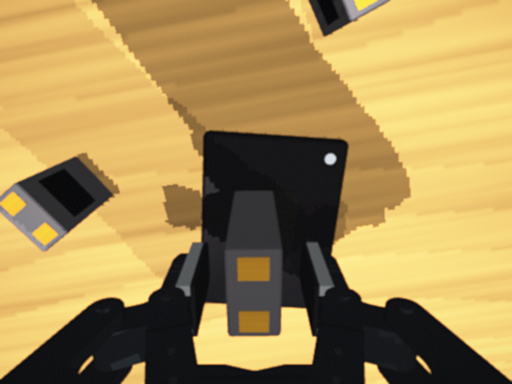

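The battery's top face, at about (254,292), sits centred between the pads at columns 200 and 315. I'll close on it and lift.

Request:
move_arm([
  {"dx": 0, "dy": 0, "dz": 0, "yaw": 0},
  {"dx": 0, "dy": 0, "dz": 0, "yaw": 0},
  {"dx": 0, "dy": 0, "dz": 0, "yaw": 0},
  {"dx": 0, "dy": 0, "dz": 0, "yaw": 0},
  {"dx": 0, "dy": 0, "dz": 0, "yaw": 0},
  {"dx": 0, "dy": 0, "dz": 0, "yaw": 0},
  {"dx": -1, "dy": 0, "dz": 0, "yaw": 0},
  {"dx": -3, "dy": 0, "dz": 0, "yaw": 0},
  {"dx": -3.5, "dy": 0, "dz": 0, "yaw": 0},
  {"dx": -3.5, "dy": 0, "dz": 0, "yaw": 0},
  {"dx": -3, "dy": 0, "dz": 0, "yaw": 0},
  {"dx": 0, "dy": 0, "dz": 0, "yaw": 0},
  {"dx": 0, "dy": 0, "dz": 0, "yaw": 0},
], grip=0, squeeze=45)

```text
time: 3.38
ee_pos: [0.4461, 0.2864, 0.2107]
tool_rot: [0.062, 0.703, -0.06, 0.706]
ft_force: [-1.1, -0.4, -0.7]
gripper_width: 0.248
```

Run:
```python
from h import *
s=manip.read_state(); c=snap('wrist','w4.png'); pickle.dump((s,c),open('d4.pkl','wb'))
print(s['time'],s['ee_pos'],s['gripper_width'],s['ft_force'])
M=R.from_quat(s['tool_rot']).as_matrix();print(M.round(3)); print(totool(s,[.4,.05]),totool(s,[.521,.002]))
```

```text
3.3833 [0.44612422 0.2863744  0.21074577] 0.24779192604926772 [-1.07997636 -0.44755497 -0.73084092]
[[ 0.004  0.172  0.985]
 [ 0.003  0.985 -0.172]
 [-1.     0.003  0.003]]
[ -0.08 -24.08  -0.49] [ -0.05 -26.73  12.26]
```

View pics/w4.png

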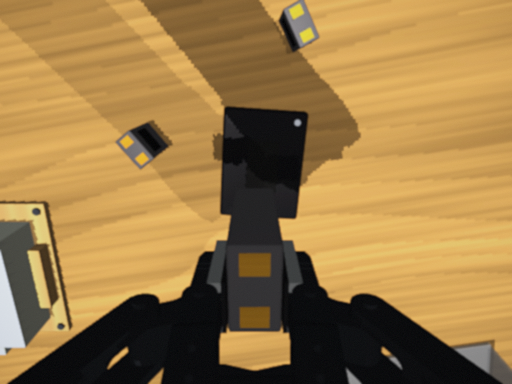

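The battery is held: opening 0.248 is 21 mm. Now I'll move so the well shows ahead of the hand.

Request:
move_arm([
  {"dx": 0, "dy": -1.5, "dz": 1.1, "yaw": 0},
  {"dx": 0, "dy": -2.9, "dz": 2.1, "yaw": 0},
  {"dx": 0, "dy": -3.1, "dz": 2.2, "yaw": 0},
  {"dx": 0, "dy": -3.1, "dz": 2.2, "yaw": 0},
  {"dx": 0, "dy": -3.1, "dz": 2.2, "yaw": 0},
  {"dx": 0, "dy": -3.1, "dz": 2.2, "yaw": 0},
  {"dx": 0, "dy": -3.1, "dz": 2.2, "yaw": 0},
  {"dx": 0, "dy": -3.0, "dz": 2.2, "yaw": 0},
  {"dx": 0, "dy": -2.3, "dz": 1.8, "yaw": 0},
  {"dx": 0, "dy": -1.5, "dz": 1.1, "yaw": 0},
  {"dx": 0, "dy": 0, "dz": 0, "yaw": 0},
  {"dx": 0, "dy": 0, "dz": 0, "yaw": 0},
  {"dx": 0, "dy": 0, "dz": 0, "yaw": 0},
])

```text
time: 4.52
ee_pos: [0.5881, -0.0088, 0.2065]
tool_rot: [0.061, 0.706, -0.06, 0.703]
ft_force: [-0.3, 1.2, -0.7]
gripper_width: 0.25
```

Run:
```python
from h import *
s=manip.read_state(); c=snap('wrist','w5.png'); pickle.dump((s,c),open('d5.pkl','wb'))
print(s['time'],s['ee_pos'],s['gripper_width'],s['ft_force'],R.from_quat(s['tool_rot']).as_matrix().round(4))
a=cv2.imread('pics/w5.png'); cv2.imwrite('pics/z5.png',cv2.resize(a[0:150,160:360],(800,600),interpolation=cv2.INTER_CUBIC))
```

```text
4.5167 [ 0.58814986 -0.00880138  0.20646838] 0.25030190256314044 [-0.32684011  1.23544614 -0.71995611] [[-4.200e-03  1.705e-01  9.854e-01]
 [ 1.400e-03  9.854e-01 -1.705e-01]
 [-1.000e+00  7.000e-04 -4.400e-03]]
```

View pics/w5.png

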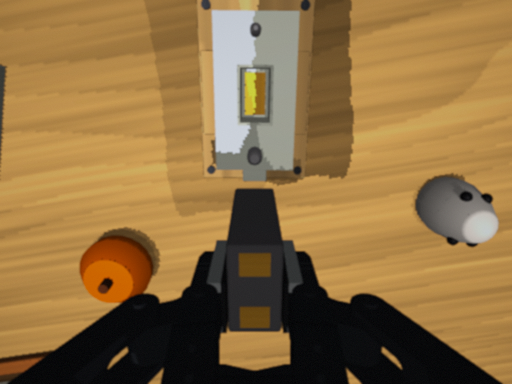

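View pics/z5.png

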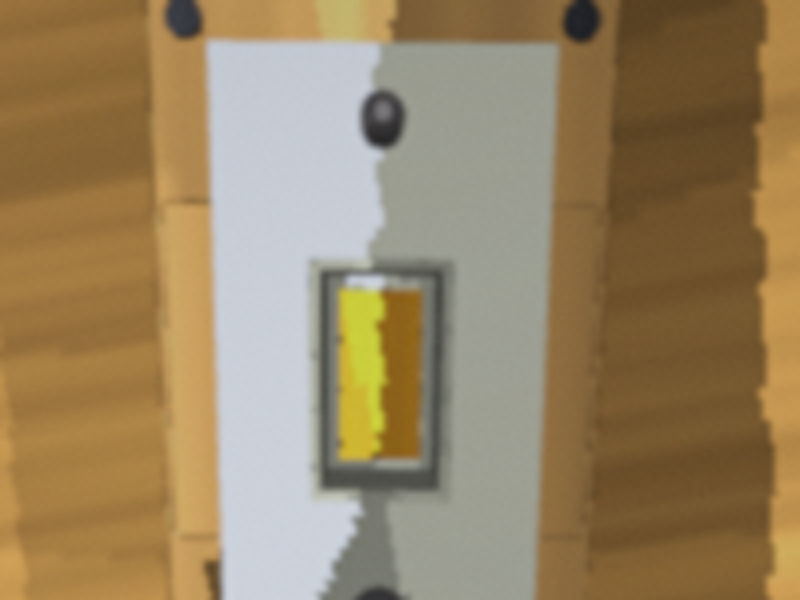

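Run:
```python
from h import *
a=cv2.imread('pics/w5.png'); z=cv2.resize(a[180:340,215:295],None,fx=5,fy=5,interpolation=cv2.INTER_CUBIC); z=np.clip(z[:600*2].astype(float)*2.2,0,255).astype(np.uint8)
cv2.imwrite('pics/z5b.png',np.hstack([z[:400],z[400:]]))
s,c=pickle.load(open('d5.pkl','rb')); T=wristT(s,c)
p=quad(c,T,(160,0),[(448,497),(316,497),(311,262),(452,262)],.054,4,'chamfer'); print(totool(s,p))
p=quad(c,T,(160,0),[(438,489),(323,489),(321,268),(441,268)],.052,4,'inner'); print(totool(s,p))
```

```text
chamfer c [0.5212 0.0037] sides [0.0265 0.0444 0.0269 0.0444] yaw -9.67
[ 0.03  0.09 -6.81]
inner c [0.521  0.0035] sides [0.0232 0.042  0.0231 0.042 ] yaw -9.94
[ 0.03  0.07 -6.83]
```

View pics/z5b.png

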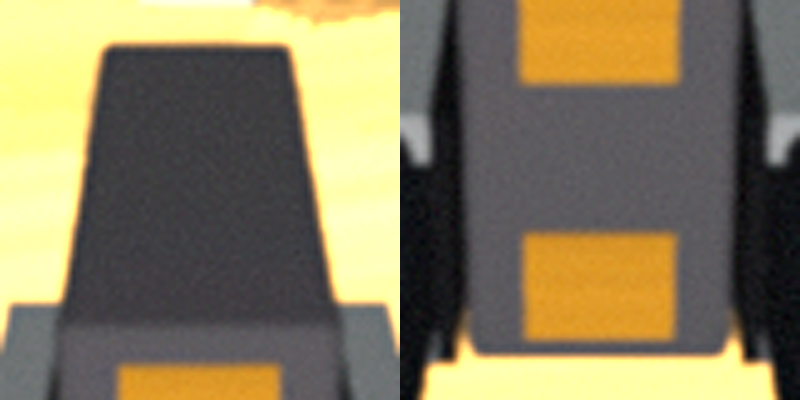

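```bash
cat >> h.py <<'E'
def rayx(c,uv,x):  # to tool plane x=const
    uv=np.atleast_2d(np.array(uv,float)); K=c['K']; E=c['hand_eye']
    d=np.c_[(uv[:,0]-K[0,2])/K[0,0],-(uv[:,1]-K[1,2])/K[1,1],-np.ones(len(uv))]@E[:3,:3].T
    return E[:3,3]+d*((x-E[0,3])/d[:,0])[:,None]
E
python3 - <<'E'
from h import *
s,c=pickle.load(open('d5.pkl','rb'))
f=lambda L:(np.array(L,float)+.5)/5-.5+[215,180]
print((rayx(c,f([(58,320),(338,322),(335,752),(68,752)]),-.0112)*1000).round(1))
print((rayx(c,f([(103,46),(293,46)]),.0588)*1000).round(1))
E
```

```text
[[-11.2 -10.2 -23.4]
 [-11.2  10.4 -23.2]
 [-11.2  11.2  15.5]
 [-11.2 -10.4  15.5]]
[[ 58.8 -10.6 -21.4]
 [ 58.8  10.8 -21.4]]
```

Request:
move_arm([
  {"dx": 0, "dy": 0.07, "dz": -1.5, "yaw": 0},
  {"dx": 0, "dy": 0, "dz": -2.5, "yaw": 0},
  {"dx": 0, "dy": 0, "dz": -1.68, "yaw": 0},
  {"dx": 0, "dy": 0, "dz": -1, "yaw": 0},
  {"dx": 1.5, "dy": 0, "dz": 0, "yaw": 0},
  {"dx": 2.5, "dy": 0, "dz": 0, "yaw": 0},
  {"dx": 2.5, "dy": 0, "dz": 0, "yaw": 0},
  {"dx": 1.5, "dy": 0, "dz": 0, "yaw": 0},
  {"dx": 0.5, "dy": 0, "dz": 0, "yaw": 0},
  {"dx": 0, "dy": 0, "dz": 0, "yaw": 0},
  {"dx": 0, "dy": 0, "dz": 0, "yaw": 0},
  {"dx": 0, "dy": 0, "dz": 0, "yaw": 0},
])

```text
time: 5.57
ee_pos: [0.5249, 0.0023, 0.1247]
tool_rot: [0.061, 0.704, -0.06, 0.705]
ft_force: [0.7, 1.0, 0.4]
gripper_width: 0.25
```

Run:
```python
from h import *
s=manip.read_state(); c=snap('wrist','w6.png'); pickle.dump((s,c),open('d6.pkl','wb')); 
print(s['time'],s['ee_pos'],s['gripper_width'],s['ft_force'],totool(s,[.5211,.0036]),R.from_quat(s['tool_rot']).as_matrix()[:,0].round(4))
c2=snap('scene','s6.png'); a=cv2.imread('pics/s6.png'); cv2.imwrite('pics/z6.png',cv2.resize(a[120:270,164:364],(800,600),interpolation=cv2.INTER_CUBIC))
```

```text
5.5667 [0.52491892 0.00233089 0.12469916] 0.2501151187157372 [0.66002563 0.97611765 0.43047939] [-0.    0.06 -0.4 ] [ 2.8e-03  4.0e-04 -1.0e+00]
```

View pics/w6.png

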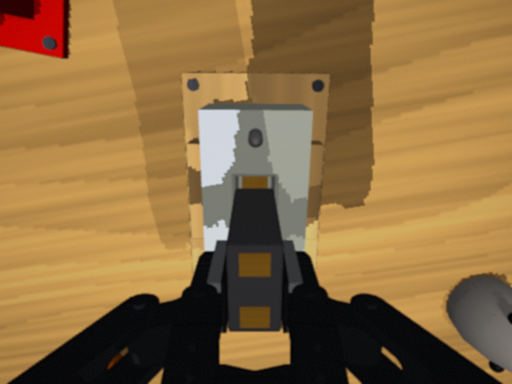

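View pics/z6.png

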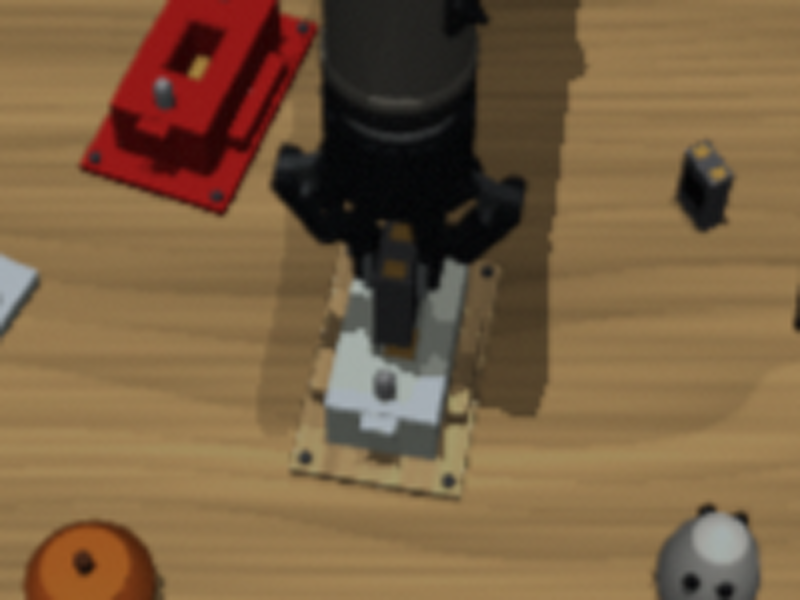

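Run:
```python
from h import *
s=manip.read_state(); c=snap('wrist','w7.png'); pickle.dump((s,c),open('d7.pkl','wb')); 
print(s['time'],s['ee_pos'],s['joint_velocities'].round(4),totool(s,[.5211,.0036]),R.from_quat(s['tool_rot']).as_matrix()[:,0].round(4))
a=cv2.imread('pics/w7.png'); z=cv2.resize(a[100:200,190:322],None,fx=6,fy=6,interpolation=cv2.INTER_CUBIC)
cv2.imwrite('pics/z7.png',np.clip(z.astype(float)*1.3,0,255).astype(np.uint8))
```

```text
5.6667 [0.52491883 0.00202978 0.12470676] [ 0.0046  0.0035  0.0019  0.0044 -0.0001 -0.0011 -0.0013] [-0.    0.09 -0.4 ] [ 2.9e-03  4.0e-04 -1.0e+00]
```

View pics/z7.png

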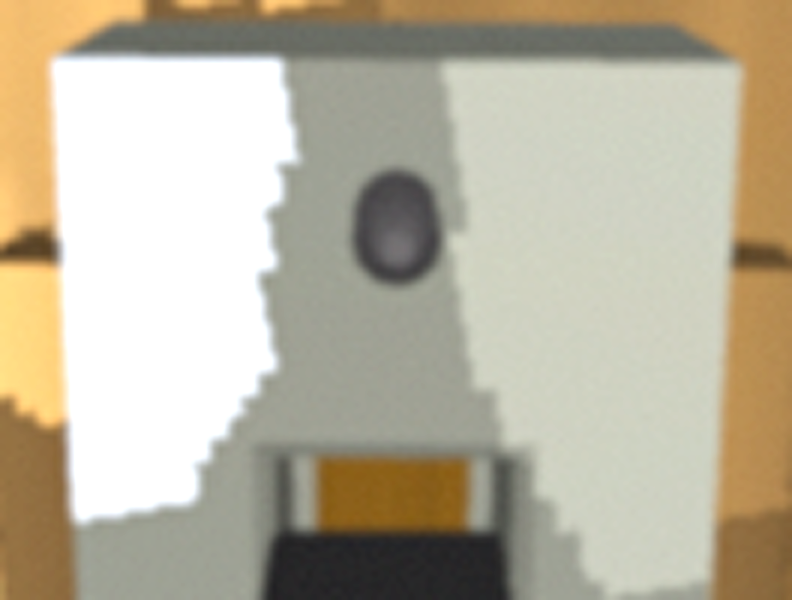

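Run:
```python
from h import *
s,c=pickle.load(open('d7.pkl','rb'))
f=lambda L:(np.array(L,float)+.5)/6-.5+[190,100]
h=s['ee_pos'][2]-.054
print('block rear',(rayx(c,f([(53,58),(741,64)]),h)*1000).round(1))
print('chamfer',(rayx(c,f([(258,445),(533,447)]),h)*1000).round(1))
print('inner',(rayx(c,f([(283,457),(508,457)]),h+.002)*1000).round(1))
print('bat bottom',(rayx(c,f([(273,537),(505,537)]),.0588)*1000).round(1))
```

```text
block rear [[ 70.7 -31.  -64.2]
 [ 70.7  33.  -63.7]]
chamfer [[ 70.7 -12.7 -26.9]
 [ 70.7  14.5 -26.6]]
inner [[ 72.7 -10.4 -25. ]
 [ 72.7  12.1 -25. ]]
bat bottom [[ 58.8 -10.7 -21.2]
 [ 58.8  11.1 -21.2]]
```

Request:
move_arm([
  {"dx": 0, "dy": 0.07, "dz": -0.27, "yaw": 0},
  {"dx": 0.3, "dy": 0, "dz": 0, "yaw": 0},
  {"dx": 0.4, "dy": 0, "dz": 0, "yaw": 0},
  {"dx": 0, "dy": 0, "dz": 0, "yaw": 0},
  {"dx": 0, "dy": 0, "dz": 0, "yaw": 0},
  {"dx": 0, "dy": 0, "dz": 0, "yaw": 0},
])

```text
time: 6.22
ee_pos: [0.5212, 0.0029, 0.1161]
tool_rot: [0.061, 0.705, -0.061, 0.704]
ft_force: [0.1, -0.6, -0.6]
gripper_width: 0.247
```

Run:
```python
from h import *
s=manip.read_state(); c=snap('wrist','w8.png'); pickle.dump((s,c),open('d8.pkl','wb')); 
print(s['time'],s['ee_pos'],s['ft_force'],totool(s,[.5211,.0036]))
a=cv2.imread('pics/w8.png'); z=cv2.resize(a[100:200,190:322],None,fx=6,fy=6,interpolation=cv2.INTER_CUBIC)
cv2.imwrite('pics/z8.png',np.clip(z.astype(float)*1.3,0,255).astype(np.uint8))
```

```text
6.2167 [0.52123678 0.00291148 0.11613021] [ 0.10758103 -0.63678615 -0.59661455] [-0.    0.07 -0.03]
```

View pics/z8.png

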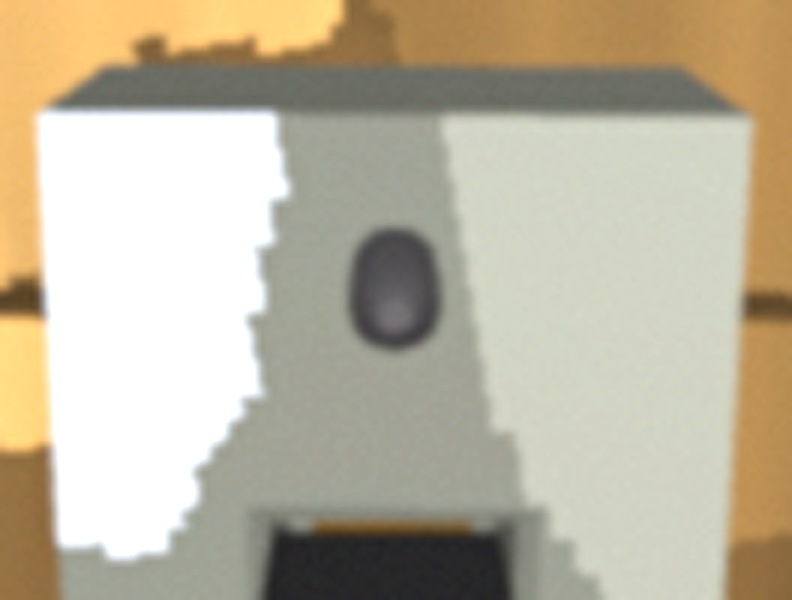

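Run:
```python
from h import *
s,c=pickle.load(open('d8.pkl','rb'))
f=lambda L:(np.array(L,float)+.5)/6-.5+[190,100]
h=s['ee_pos'][2]-.054
print('block rear',(rayx(c,f([(38,110),(753,119)]),h)*1000).round(1))
print('chamfer',(rayx(c,f([(248,509),(545,510)]),h)*1000).round(1))
print('bat bottom',(rayx(c,f([(272,535),(505,535)]),.0588)*1000).round(1))
s=manip.read_state();print(s['ee_pos'])
```

```text
block rear [[ 62.1 -31.2 -60.5]
 [ 62.1  32.9 -59.6]]
chamfer [[ 62.1 -13.2 -22.9]
 [ 62.1  15.1 -22.8]]
bat bottom [[ 58.8 -10.8 -21.4]
 [ 58.8  11.1 -21.4]]
[0.5213305  0.00289851 0.11623569]
```

Request:
move_arm([
  {"dx": 0, "dy": 0.08, "dz": 0.13, "yaw": 0},
  {"dx": 0, "dy": 0, "dz": 0, "yaw": 0},
  {"dx": 0.2, "dy": 0, "dz": 0, "yaw": 0},
  {"dx": 0.2, "dy": 0, "dz": 0, "yaw": 0},
  {"dx": 0.2, "dy": 0, "dz": 0, "yaw": 0},
  {"dx": 0.2, "dy": 0, "dz": 0, "yaw": 0},
  {"dx": 0.2, "dy": 0, "dz": 0, "yaw": 0},
  {"dx": 0, "dy": 0, "dz": 0, "yaw": 0},
  {"dx": 0, "dy": 0, "dz": 0, "yaw": 0},
])

```text
time: 7.02
ee_pos: [0.5226, 0.0035, 0.1061]
tool_rot: [0.061, 0.705, -0.061, 0.704]
ft_force: [0.3, -0.2, -1.5]
gripper_width: 0.25
```

Run:
```python
from h import *
s=manip.read_state(); c=snap('wrist','w9.png'); pickle.dump((s,c),open('d9.pkl','wb')); 
print(s['time'],s['ee_pos'],s['ft_force'],s['ft_torque'],totool(s,[.5211,.0036]))
a=cv2.imread('pics/w9.png'); z=cv2.resize(a[120:220,190:322],None,fx=6,fy=6,interpolation=cv2.INTER_CUBIC)
cv2.imwrite('pics/z9.png',np.clip(z.astype(float)*1.6,0,255).astype(np.uint8))
```

```text
7.0167 [0.52257384 0.00353912 0.10609837] [ 0.2533755  -0.22282324 -1.5063808 ] [-0.0064109   0.05037459 -0.00775971] [ 0.   -0.02 -0.15]
```

View pics/z9.png

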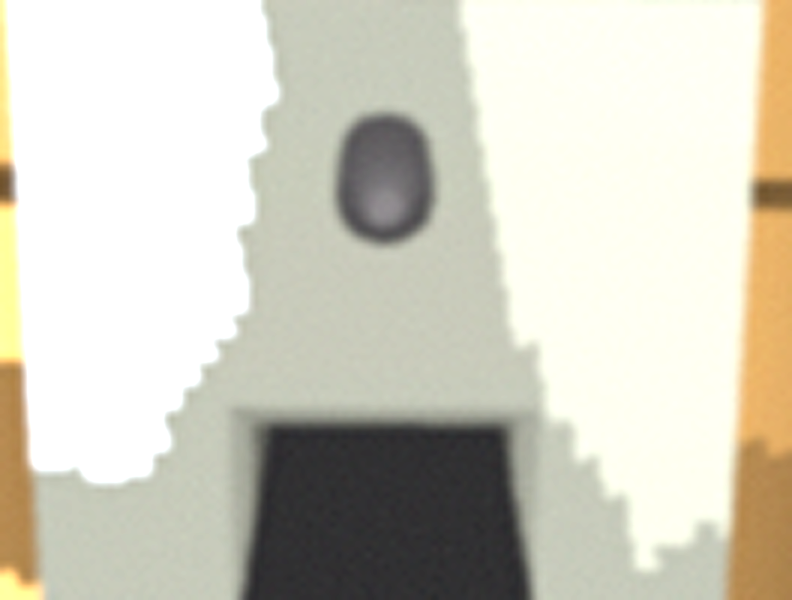

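The battery is inside the mouth with no contact force, so I'll keep going down.

Request:
move_arm([
  {"dx": 0.25, "dy": 0, "dz": 0, "yaw": 0},
  {"dx": 0.25, "dy": 0, "dz": 0, "yaw": 0},
  {"dx": 0.25, "dy": 0, "dz": 0, "yaw": 0},
  {"dx": 0.25, "dy": 0, "dz": 0, "yaw": 0},
  {"dx": 0.25, "dy": 0, "dz": 0, "yaw": 0},
  {"dx": 0.25, "dy": 0, "dz": 0, "yaw": 0},
  {"dx": 0.25, "dy": 0, "dz": 0, "yaw": 0},
  {"dx": 0.25, "dy": 0, "dz": 0, "yaw": 0},
  {"dx": 0.2, "dy": 0, "dz": 0, "yaw": 0},
  {"dx": 0.2, "dy": 0, "dz": 0, "yaw": 0},
  {"dx": 0, "dy": 0, "dz": 0, "yaw": 0},
  {"dx": 0, "dy": 0, "dz": 0, "yaw": 0},
])

```text
time: 8.07
ee_pos: [0.5226, 0.0035, 0.0822]
tool_rot: [0.061, 0.705, -0.061, 0.704]
ft_force: [-0.2, -0.3, -1.1]
gripper_width: 0.253
```

Request:
move_arm([
  {"dx": 0.2, "dy": 0, "dz": 0, "yaw": 0},
  {"dx": 0.15, "dy": 0, "dz": 0, "yaw": 0},
  {"dx": 0, "dy": 0, "dz": 0, "yaw": 0},
  {"dx": 0, "dy": 0, "dz": 0, "yaw": 0},
  {"dx": 0, "dy": 0, "dz": 0, "yaw": 0},
])

```text
time: 8.48
ee_pos: [0.5231, 0.0035, 0.0792]
tool_rot: [0.061, 0.704, -0.061, 0.705]
ft_force: [0.0, 0.1, 2.4]
gripper_width: 0.251
```

Run:
```python
from h import *
s=manip.read_state(); c=snap('wrist','w10.png')
print(s['time'],s['ee_pos'],s['ft_force'],s['ft_torque'])
```

```text
8.4833 [0.52311963 0.00350233 0.0792412 ] [0.01043288 0.06012269 2.4165668 ] [0.00914647 0.02985117 0.01268554]
```

View pics/w10.png

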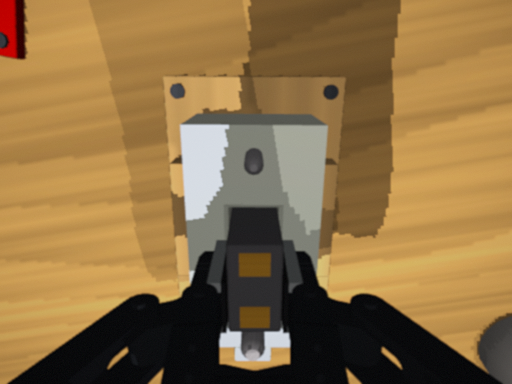

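Contact at the floor: the vertical force rose by 3.5 N with the battery's underside at z of about 0.020. I'll release and rise.

Request:
move_arm([
  {"dx": 0, "dy": 0, "dz": 0, "yaw": 0},
  {"dx": 0, "dy": 0, "dz": 0, "yaw": 0},
  {"dx": 0, "dy": 0, "dz": 0, "yaw": 0},
  {"dx": 0, "dy": 0, "dz": 0, "yaw": 0},
  {"dx": 0, "dy": 0, "dz": 0, "yaw": 0},
  {"dx": -1, "dy": 0, "dz": 0, "yaw": 0},
  {"dx": -3, "dy": 0, "dz": 0, "yaw": 0},
  {"dx": -4, "dy": 0, "dz": 0, "yaw": 0},
  {"dx": -4, "dy": 0, "dz": 0, "yaw": 0},
  {"dx": -3, "dy": 0, "dz": 0, "yaw": 0},
  {"dx": -2, "dy": 0, "dz": 0, "yaw": 0},
  {"dx": 0, "dy": 0, "dz": 0, "yaw": 0},
  {"dx": 0, "dy": 0, "dz": 0, "yaw": 0},
], grip=0.55)

```text
time: 9.62
ee_pos: [0.5235, 0.0034, 0.2508]
tool_rot: [0.061, 0.703, -0.061, 0.706]
ft_force: [-1.0, -0.4, -1.1]
gripper_width: 0.547
```

Run:
```python
from h import *
s=manip.read_state(); c=snap('wrist','w11.png'); pickle.dump((s,c),open('d11.pkl','wb'))
print(s['time'],s['ee_pos'],s['ft_force'],s['joint_velocities'].round(3),totool(s,[.500,-.274]),R.from_quat(s['tool_rot']).as_matrix().round(4))
```

```text
9.6167 [0.52354141 0.00341879 0.25082379] [-0.97330218 -0.44221064 -1.14541855] [ 0.001  0.034 -0.006  0.062 -0.001 -0.007  0.001] [-2.000e-02 -2.773e+01  2.450e+00] [[ 4.000e-03  1.717e-01  9.851e-01]
 [ 5.000e-04  9.851e-01 -1.717e-01]
 [-1.000e+00  1.100e-03  3.900e-03]]
```

View pics/w11.png

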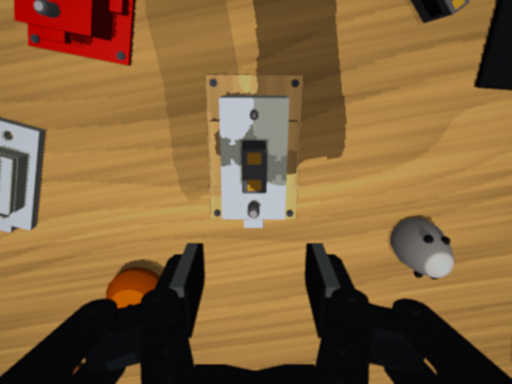

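The battery stands in the well at (254,165); the dowels are at (254,115) and (253,208). Next I'll measure the lower half from here.

Run:
```python
from h import *
a=cv2.imread('pics/w11.png'); z=cv2.resize(a[85:235,205:305],None,fx=4,fy=4,interpolation=cv2.INTER_CUBIC)
z2=cv2.resize(a[105:125,240:270],None,fx=13,fy=13,interpolation=cv2.INTER_CUBIC)
z3=cv2.resize(a[195:222,240:270],None,fx=13,fy=12.6,interpolation=cv2.INTER_CUBIC)
cv2.imwrite('pics/z11.png',np.hstack([z,np.vstack([z2,z3])[:600]]) if len(z2)+len(z3)>=600 else np.hstack([z,np.pad(np.vstack([z2,z3]),((0,600-len(z2)-len(z3)),(0,0),(0,0)))]))
```

```text
(no output)
```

View pics/z11.png

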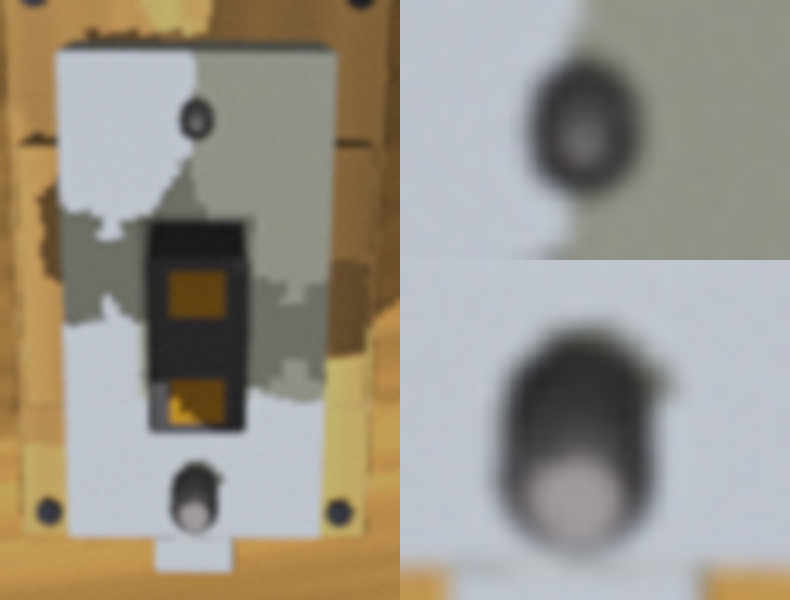

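Run:
```python
from h import *
s,c=pickle.load(open('d11.pkl','rb')); T=wristT(s,c)
p=quad(c,T,(205,85),[(323,537),(69,537),(57,49),(336,50)],.054,4,'block')
P=ray(c,[(253,213.3),(254,115.3)],.074,T); d=P[0]-P[1]; print(P,P.mean(0),np.linalg.norm(d),np.degrees(np.arctan2(d[1],d[0])))
B=quad(c,T,(205,85),[(243,429),(151,430),(150,262),(244,263)],.090,4,'battop')
```

```text
block c [0.5209 0.0036] sides [0.0649 0.1206 0.0634 0.1204] yaw -10.0
[[ 0.56583585 -0.00488895  0.074     ]
 [ 0.47552283  0.01188371  0.074     ]] [0.52067934 0.00349738 0.074     ] 0.09185730436691263 -10.520934096391063
battop c [0.5209 0.0038] sides [0.0203 0.0377 0.0199 0.0372] yaw -9.94
```

Request:
move_arm([
  {"dx": 0, "dy": -1.5, "dz": 0.2, "yaw": 0},
  {"dx": 0, "dy": -3, "dz": 0.3, "yaw": 0},
  {"dx": 0, "dy": -3.5, "dz": 0.3, "yaw": 0},
  {"dx": 0, "dy": -3.5, "dz": 0.3, "yaw": 0},
  {"dx": 0, "dy": -3.5, "dz": 0.3, "yaw": 0},
  {"dx": 0, "dy": -3.5, "dz": 0.3, "yaw": 0},
  {"dx": 0, "dy": -3.5, "dz": 0.3, "yaw": 0},
  {"dx": 0, "dy": -3, "dz": 0.3, "yaw": 0},
  {"dx": 0, "dy": -2.5, "dz": 0.3, "yaw": 0},
  {"dx": 0, "dy": 0, "dz": 0, "yaw": 5},
  {"dx": 0, "dy": 0, "dz": 0, "yaw": 5.5},
  {"dx": 0, "dy": 0, "dz": 0, "yaw": 5},
  {"dx": 0, "dy": 0, "dz": 0, "yaw": 0},
  {"dx": 0, "dy": 0, "dz": 0, "yaw": 0},
  {"dx": 0, "dy": 0, "dz": 0, "yaw": 0},
])

```text
time: 10.92
ee_pos: [0.5007, -0.2714, 0.2478]
tool_rot: [0.155, 0.691, -0.154, 0.689]
ft_force: [0.0, 0.4, -0.2]
gripper_width: 0.547
```

Run:
```python
from h import *
s=manip.read_state(); c=snap('wrist','w12.png'); pickle.dump((s,c),open('d12.pkl','wb'))
print(s['time'],s['ee_pos'],s['ft_force'],s['joint_velocities'].round(3),R.from_quat(s['tool_rot']).as_matrix().round(4))
a=cv2.imread('pics/w12.png'); cv2.imwrite('pics/z12.png',cv2.resize(a[85:235,155:355],None,fx=4,fy=4,interpolation=cv2.INTER_CUBIC))
```

```text
10.9167 [ 0.50068736 -0.27136116  0.24780302] [ 0.0493142   0.40617288 -0.23700544] [ 0.001 -0.007  0.    -0.008 -0.002  0.001 -0.006] [[-1.900e-03  4.267e-01  9.044e-01]
 [ 8.000e-04  9.044e-01 -4.267e-01]
 [-1.000e+00 -1.000e-04 -2.100e-03]]
```

View pics/w12.png

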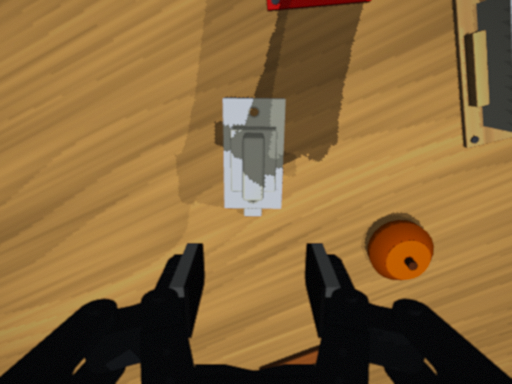

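View pics/z12.png

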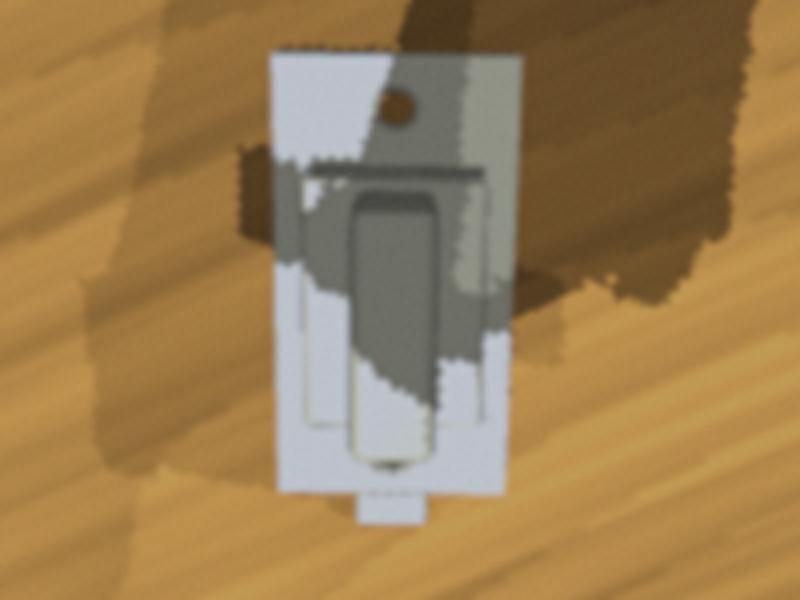

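Run:
```python
from h import *
s,c=pickle.load(open('d12.pkl','rb')); T=wristT(s,c)
p=quad(c,T,(155,85),[(506,494),(279,494),(271,55),(522,56)],.012,4,'flange');print(totool(s,p))
p=quad(c,T,(155,85),[(432,465),(352,463),(353,210),(438,210)],.072,4,'ridge');print(totool(s,p))
```

```text
flange c [ 0.4999 -0.2723] sides [0.0643 0.1204 0.0641 0.1201] yaw -25.85
[ 0.   -0.12 -0.03]
ridge c [ 0.4991 -0.2719] sides [0.0188 0.0594 0.0187 0.0599] yaw -26.11
[ 0.   -0.12 -0.12]
```

Request:
move_arm([
  {"dx": 2, "dy": -0.12, "dz": -0.07, "yaw": 0.7},
  {"dx": 3, "dy": 0, "dz": 0, "yaw": 0},
  {"dx": 3.5, "dy": 0, "dz": 0, "yaw": 0},
  {"dx": 3.5, "dy": 0, "dz": 0, "yaw": 0},
  {"dx": 3, "dy": 0, "dz": 0, "yaw": 0},
  {"dx": 2, "dy": 0, "dz": 0, "yaw": 0},
  {"dx": 1, "dy": 0, "dz": 0, "yaw": 0},
  {"dx": 0, "dy": 0, "dz": 0, "yaw": 0},
  {"dx": 0, "dy": 0, "dz": 0, "yaw": 0},
  {"dx": 0, "dy": 0, "dz": 0, "yaw": 0},
])

```text
time: 11.8
ee_pos: [0.5013, -0.2735, 0.0706]
tool_rot: [0.159, 0.688, -0.16, 0.69]
ft_force: [0.9, 0.7, -0.1]
gripper_width: 0.553
```

Run:
```python
from h import *
s=manip.read_state(); c=snap('wrist','w13.png'); pickle.dump((s,c),open('d13.pkl','wb'))
print(s['time'],s['ee_pos'],s['ft_force'],totool(s,[.4996,-.2722]),R.from_quat(s['tool_rot']).as_matrix().round(4))
```

```text
11.8 [ 0.50129258 -0.27354705  0.07058542] [ 0.92437685  0.71621752 -0.06570296] [-0.    0.05 -0.21] [[ 3.200e-03  4.394e-01  8.983e-01]
 [-1.700e-03  8.983e-01 -4.394e-01]
 [-1.000e+00 -1.000e-04  3.600e-03]]
```

View pics/w13.png

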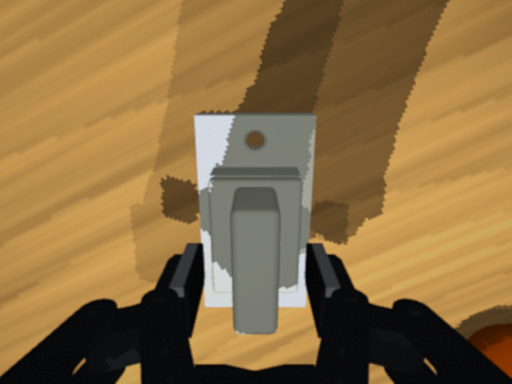

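The ridge is centred between the pads, with its top at about (255,270). I'll go down 1 cm more and grip.

Request:
move_arm([
  {"dx": 0.5, "dy": 0.05, "dz": -0.2, "yaw": 0},
  {"dx": 0.55, "dy": 0, "dz": 0, "yaw": 0},
  {"dx": 0, "dy": 0, "dz": 0, "yaw": 0},
  {"dx": 0, "dy": 0, "dz": 0, "yaw": 0},
  {"dx": 0, "dy": 0, "dz": 0, "yaw": 0},
])

```text
time: 12.27
ee_pos: [0.4984, -0.2713, 0.0583]
tool_rot: [0.16, 0.689, -0.16, 0.689]
ft_force: [0.5, 0.4, -0.0]
gripper_width: 0.548
```

Request:
move_arm([
  {"dx": 0, "dy": 0, "dz": 0, "yaw": 0},
  {"dx": 0, "dy": 0, "dz": 0, "yaw": 0},
  {"dx": 0, "dy": 0, "dz": 0, "yaw": 0},
  {"dx": 0, "dy": 0, "dz": 0, "yaw": 0},
  {"dx": 0, "dy": 0, "dz": 0, "yaw": 0},
  {"dx": 0, "dy": 0, "dz": 0, "yaw": 0},
  {"dx": 0, "dy": 0, "dz": 0, "yaw": 0},
], grip=0, squeeze=80)

```text
time: 12.85
ee_pos: [0.4986, -0.2716, 0.0586]
tool_rot: [0.159, 0.689, -0.16, 0.689]
ft_force: [0.1, -0.5, 2.8]
gripper_width: 0.225
```

Request:
move_arm([
  {"dx": -1, "dy": 0, "dz": 0, "yaw": 0},
  {"dx": -2, "dy": 0, "dz": 0, "yaw": 0},
  {"dx": -3, "dy": 0, "dz": 0, "yaw": 0},
  {"dx": -3, "dy": 0, "dz": 0, "yaw": 0},
  {"dx": -3, "dy": 0, "dz": 0, "yaw": 0},
  {"dx": -2, "dy": 0, "dz": 0, "yaw": -3},
  {"dx": -1, "dy": 0, "dz": 0, "yaw": -5},
  {"dx": 0, "dy": 0, "dz": 0, "yaw": -5},
  {"dx": 0, "dy": 0, "dz": 0, "yaw": -3},
  {"dx": 0, "dy": 0, "dz": 0, "yaw": 0},
  {"dx": 0, "dy": 0, "dz": 0, "yaw": 0},
  {"dx": 0, "dy": 0, "dz": 0, "yaw": 0},
])

```text
time: 13.85
ee_pos: [0.498, -0.2711, 0.208]
tool_rot: [0.063, 0.705, -0.062, 0.704]
ft_force: [0.1, -0.3, -1.3]
gripper_width: 0.218
```

Run:
```python
from h import *
s=manip.read_state(); c=snap('wrist','w14.png'); pickle.dump((s,c),open('d14.pkl','wb'))
print(s['time'],s['ee_pos'],s['ft_force'],s['gripper_width'],totool(s,[.521,.0036]),R.from_quat(s['tool_rot']).as_matrix().round(4))
```

```text
13.85 [ 0.49802294 -0.27106144  0.20797093] [ 0.0536959  -0.34400152 -1.25765999] 0.21827363565517452 [ 1.000e-02  2.744e+01 -2.580e+00] [[-1.000e-03  1.763e-01  9.843e-01]
 [ 5.000e-04  9.843e-01 -1.763e-01]
 [-1.000e+00  3.000e-04 -1.000e-03]]
```

View pics/w14.png

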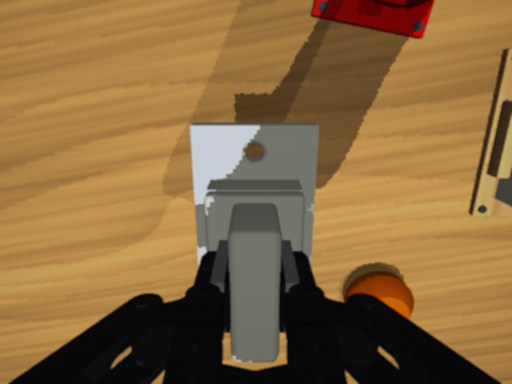

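Run:
```python
from h import *
a=cv2.imread('pics/w14.png'); z=cv2.resize(a[110:170,180:330],None,fx=5.3,fy=5.3,interpolation=cv2.INTER_CUBIC)
cv2.imwrite('pics/z14.png',z)
```

```text
(no output)
```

View pics/z14.png

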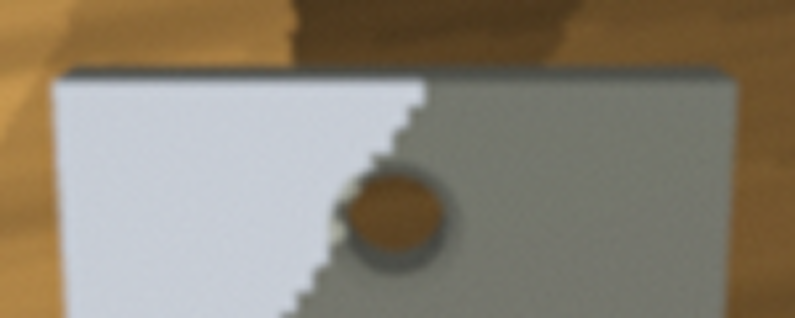

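Run:
```python
from h import *
s,c=pickle.load(open('d14.pkl','rb'))
f=lambda L:(np.array(L,float)+.5)/5.3-.5+[180,110]
print('flange rear',(rayx(c,f([(53,80),(737,80)]),.0466)*1000).round(1))
print('lower rear edge',(rayx(c,f([(70,68),(725,68)]),.0586)*1000).round(1))
print('hole',(rayx(c,f([(393,218),(333,218),(455,218)]),.0466)*1000).round(1))
```

```text
flange rear [[ 46.6 -31.9 -59. ]
 [ 46.6  32.1 -58.9]]
lower rear edge [[ 58.6 -32.4 -58.5]
 [ 58.6  33.1 -58.5]]
hole [[ 46.6  -0.1 -45.8]
 [ 46.6  -5.9 -45.8]
 [ 46.6   5.8 -45.8]]
```

Request:
move_arm([
  {"dx": 0, "dy": 1.5, "dz": -0.2, "yaw": 0},
  {"dx": 0, "dy": 3, "dz": -0.4, "yaw": 0},
  {"dx": 0, "dy": 3.5, "dz": -0.4, "yaw": 0},
  {"dx": 0, "dy": 3.5, "dz": -0.4, "yaw": 0},
  {"dx": 0, "dy": 3.5, "dz": -0.4, "yaw": 0},
  {"dx": 0, "dy": 3.5, "dz": -0.4, "yaw": 0},
  {"dx": 0, "dy": 3.5, "dz": -0.4, "yaw": 0},
  {"dx": 0, "dy": 3, "dz": -0.4, "yaw": 0},
  {"dx": 0, "dy": 2, "dz": -0.4, "yaw": 0},
  {"dx": 0, "dy": 0.4, "dz": -0.1, "yaw": 0},
  {"dx": 0, "dy": 0, "dz": 0, "yaw": 0},
  {"dx": 0, "dy": 0, "dz": 0, "yaw": 0},
  {"dx": 0, "dy": 0, "dz": 0, "yaw": 0},
  {"dx": 0, "dy": 0, "dz": 0, "yaw": 0},
])

```text
time: 15.07
ee_pos: [0.5119, 0.0023, 0.2084]
tool_rot: [0.063, 0.704, -0.064, 0.704]
ft_force: [-0.5, 0.4, -1.6]
gripper_width: 0.224
```

Run:
```python
from h import *
s=manip.read_state(); c=snap('wrist','w15.png'); pickle.dump((s,c),open('d15.pkl','wb'))
print(s['time'],s['ee_pos'],s['ft_force'],s['gripper_width'],totool(s,[.5209,.0036]),R.from_quat(s['tool_rot']).as_matrix().round(4))
a=cv2.imread('pics/w15.png'); z=cv2.resize(a[60:170,180:330],None,fx=5.3,fy=5.3,interpolation=cv2.INTER_CUBIC)
cv2.imwrite('pics/z15.png',z)
```

```text
15.0667 [0.51190601 0.00225003 0.20836022] [-0.49376362  0.40849329 -1.60852189] 0.22439005890585975 [-0.    0.29  0.86] [[ 1.000e-04  1.789e-01  9.839e-01]
 [-1.100e-03  9.839e-01 -1.789e-01]
 [-1.000e+00 -1.000e-03  3.000e-04]]
```

View pics/z15.png

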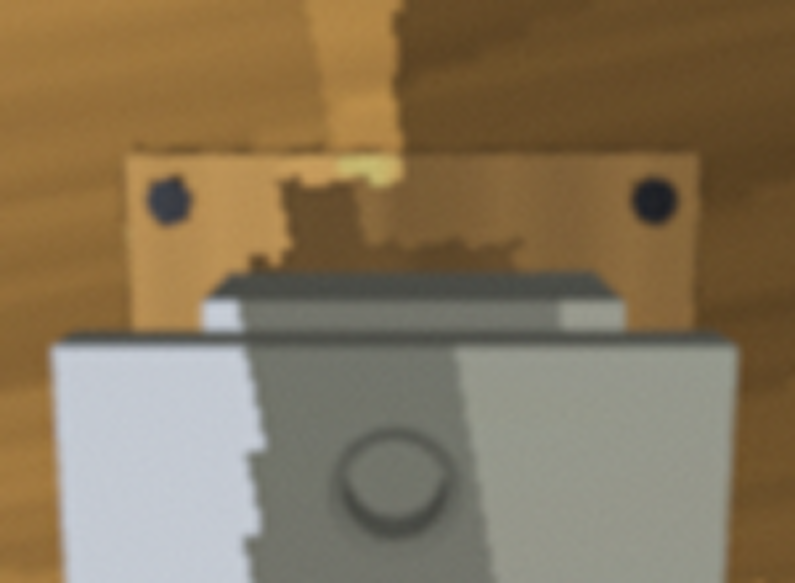

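Run:
```python
from h import *
s,c=pickle.load(open('d15.pkl','rb'))
f=lambda L:(np.array(L,float)+.5)/5.3-.5+[180,60]
print('block rear',(rayx(c,f([(202,298),(625,300)]),s['ee_pos'][2]-.054)*1000).round(1))
print('flange rear',(rayx(c,f([(52,346),(738,346)]),.0466)*1000).round(1))
```

```text
block rear [[154.4 -29.2 -51.5]
 [154.4  34.9 -51.1]]
flange rear [[ 46.6 -32.  -58.9]
 [ 46.6  32.2 -58.8]]
```

Request:
move_arm([
  {"dx": 0, "dy": 0.28, "dz": 0.78, "yaw": -0.25},
  {"dx": 1, "dy": 0, "dz": 0, "yaw": 0},
  {"dx": 2, "dy": 0, "dz": 0, "yaw": 0},
  {"dx": 2, "dy": 0, "dz": 0, "yaw": 0},
  {"dx": 1, "dy": 0, "dz": 0, "yaw": 0},
  {"dx": 0.4, "dy": 0, "dz": 0, "yaw": 0},
  {"dx": 0, "dy": 0, "dz": 0, "yaw": 0},
  {"dx": 0, "dy": 0, "dz": 0, "yaw": 0},
  {"dx": 0, "dy": 0, "dz": 0, "yaw": 0},
  {"dx": 0, "dy": 0, "dz": 0, "yaw": 0},
])

```text
time: 15.95
ee_pos: [0.521, 0.006, 0.1455]
tool_rot: [0.061, 0.704, -0.06, 0.705]
ft_force: [-0.9, 0.1, -2.6]
gripper_width: 0.226
```

Run:
```python
from h import *
s=manip.read_state(); c=snap('wrist','w16.png'); pickle.dump((s,c),open('d16.pkl','wb'))
print(s['time'],s['ee_pos'],s['ft_force'],s['gripper_width'],totool(s,[.5209,.0036]),R.from_quat(s['tool_rot']).as_matrix().round(4))
a=cv2.imread('pics/w16.png'); z=cv2.resize(a[60:170,180:330],None,fx=5.3,fy=5.3,interpolation=cv2.INTER_CUBIC)
cv2.imwrite('pics/z16.png',z)
```

```text
15.95 [0.52104508 0.00596963 0.14546296] [-0.89253502  0.10009148 -2.60777172] 0.22557496128690768 [-0.   -0.24  0.03] [[ 2.500e-03  1.707e-01  9.853e-01]
 [ 2.000e-04  9.853e-01 -1.707e-01]
 [-1.000e+00  6.000e-04  2.500e-03]]
```

View pics/z16.png

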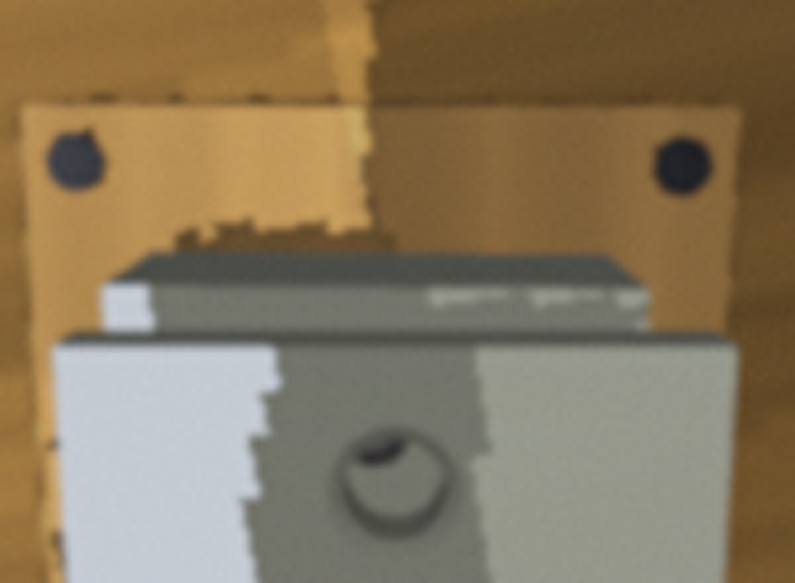

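Run:
```python
from h import *
s,c=pickle.load(open('d16.pkl','rb'))
f=lambda L:(np.array(L,float)+.5)/5.3-.5+[180,60]
print('block rear',(rayx(c,f([(101,285),(650,288)]),s['ee_pos'][2]-.054)*1000).round(1))
print('flange rear',(rayx(c,f([(53,346),(738,346)]),.0466)*1000).round(1))
```

```text
block rear [[ 91.5 -34.3 -59.8]
 [ 91.5  29.9 -59.5]]
flange rear [[ 46.6 -31.9 -58.9]
 [ 46.6  32.2 -58.8]]
```

Request:
move_arm([
  {"dx": 0, "dy": -0.2, "dz": -0.05, "yaw": 0},
  {"dx": 0, "dy": 0, "dz": 0, "yaw": 0},
  {"dx": 0, "dy": 0, "dz": 0, "yaw": 0},
  {"dx": 0, "dy": 0, "dz": 0, "yaw": 0},
  {"dx": 0, "dy": 0, "dz": 0, "yaw": 0},
])

```text
time: 16.42
ee_pos: [0.5193, 0.0041, 0.1443]
tool_rot: [0.061, 0.704, -0.061, 0.705]
ft_force: [-0.6, 0.1, -1.4]
gripper_width: 0.221
```

Run:
```python
from h import *
s=manip.read_state(); c=snap('wrist','w17.png'); pickle.dump((s,c),open('d17.pkl','wb'))
print(s['time'],s['ee_pos'],s['ft_force'],s['gripper_width'],totool(s,[.5209,.0036]),R.from_quat(s['tool_rot']).as_matrix().round(4))
a=cv2.imread('pics/w17.png'); z=cv2.resize(a[60:170,180:330],None,fx=5.3,fy=5.3,interpolation=cv2.INTER_CUBIC)
cv2.imwrite('pics/z17.png',z)
```

```text
16.4167 [0.51926737 0.0041417  0.14434377] [-0.5865228   0.1193343  -1.38255879] 0.2211515327991501 [ 0.   -0.03  0.17] [[ 1.000e-04  1.707e-01  9.853e-01]
 [ 1.000e-04  9.853e-01 -1.707e-01]
 [-1.000e+00  1.000e-04  1.000e-04]]
```

View pics/z17.png

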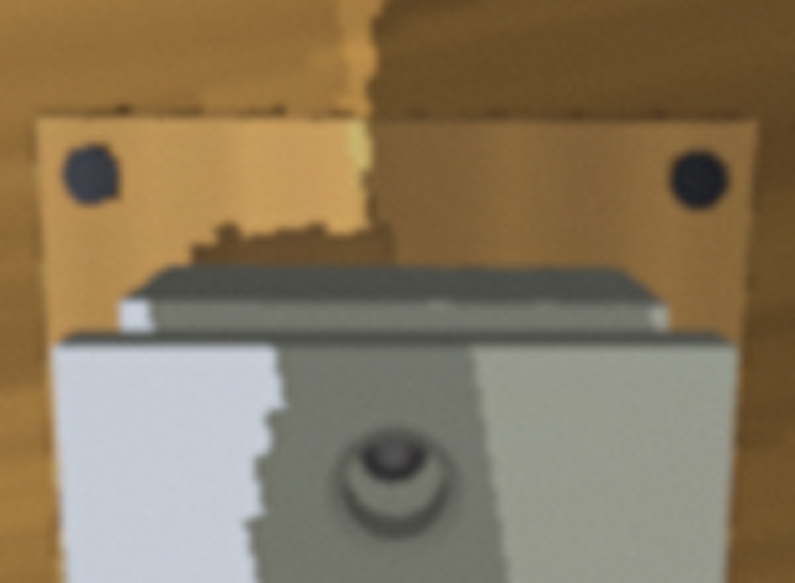

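Run:
```python
from h import *
s,c=pickle.load(open('d17.pkl','rb'))
f=lambda L:(np.array(L,float)+.5)/5.3-.5+[180,60]
print('block rear',(rayx(c,f([(120,300),(668,305)]),s['ee_pos'][2]-.054)*1000).round(1))
print('flange rear',(rayx(c,f([(53,346),(738,346)]),.0466)*1000).round(1))
print('dowel',(rayx(c,f([(393,458)]),s['ee_pos'][2]-.074)*1000).round(1))
print('hole top rim',(rayx(c,f([(393,485)]),.0466)*1000).round(1))
```

```text
block rear [[ 90.3 -32.  -58.2]
 [ 90.3  31.9 -57.7]]
flange rear [[ 46.6 -31.9 -58.9]
 [ 46.6  32.2 -58.8]]
dowel [[ 70.3  -0.1 -43.6]]
hole top rim [[ 46.6  -0.1 -45.6]]
```

Request:
move_arm([
  {"dx": 0, "dy": 0, "dz": 0.1, "yaw": -0.3},
  {"dx": 0.4, "dy": 0, "dz": 0, "yaw": 0},
  {"dx": 0.4, "dy": 0, "dz": 0, "yaw": 0},
  {"dx": 0, "dy": 0, "dz": 0, "yaw": 0},
  {"dx": 0, "dy": 0, "dz": 0, "yaw": 0},
  {"dx": 0, "dy": 0, "dz": 0, "yaw": 0},
])

```text
time: 16.97
ee_pos: [0.5201, 0.0039, 0.1361]
tool_rot: [0.059, 0.705, -0.059, 0.705]
ft_force: [-0.5, 1.0, -2.0]
gripper_width: 0.227
```

Run:
```python
from h import *
s=manip.read_state(); c=snap('wrist','w18.png'); pickle.dump((s,c),open('d18.pkl','wb'))
print(s['time'],s['ee_pos'],s['ft_force'],s['gripper_width'],totool(s,[.5209,.0036]),R.from_quat(s['tool_rot']).as_matrix().round(4))
a=cv2.imread('pics/w18.png'); z=cv2.resize(a[60:170,180:330],None,fx=5.3,fy=5.3,interpolation=cv2.INTER_CUBIC)
cv2.imwrite('pics/z18.png',z)
```

```text
16.9667 [0.52012078 0.00393271 0.13612629] [-0.45380859  1.02454313 -2.03398821] 0.22737350300811185 [-0.   -0.02  0.08] [[-4.000e-04  1.656e-01  9.862e-01]
 [-1.000e-04  9.862e-01 -1.656e-01]
 [-1.000e+00 -1.000e-04 -3.000e-04]]
```

View pics/z18.png

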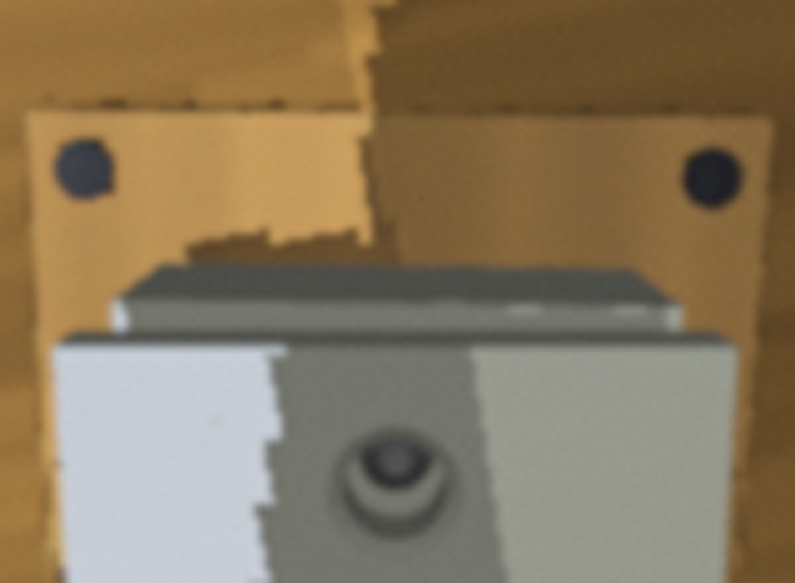

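Run:
```python
from h import *
s,c=pickle.load(open('d18.pkl','rb'))
f=lambda L:(np.array(L,float)+.5)/5.3-.5+[180,60]
print('block rear',(rayx(c,f([(112,302),(683,308)]),s['ee_pos'][2]-.054)*1000).round(1))
print('dowel',(rayx(c,f([(395,460)]),s['ee_pos'][2]-.074)*1000).round(1))
print('cradle',(rayx(c,f([(28,111),(770,119)]),s['ee_pos'][2]-.008)*1000).round(1))
```

```text
block rear [[ 82.1 -31.7 -58.9]
 [ 82.1  32.4 -58.3]]
dowel [[ 62.1   0.1 -45. ]]
cradle [[128.1 -48.7 -78.8]
 [128.1  50.  -77.7]]
```

Request:
move_arm([
  {"dx": 0, "dy": 0.02, "dz": 0.05, "yaw": 0.5},
  {"dx": 0, "dy": 0, "dz": 0, "yaw": 0},
  {"dx": 0.2, "dy": 0, "dz": 0, "yaw": 0},
  {"dx": 0.2, "dy": 0, "dz": 0, "yaw": 0},
  {"dx": 0.2, "dy": 0, "dz": 0, "yaw": 0},
  {"dx": 0, "dy": 0, "dz": 0, "yaw": 0},
  {"dx": 0, "dy": 0, "dz": 0, "yaw": 0},
])

```text
time: 17.6
ee_pos: [0.5205, 0.0041, 0.13]
tool_rot: [0.062, 0.705, -0.062, 0.704]
ft_force: [-0.2, 0.1, -1.7]
gripper_width: 0.22
```

Run:
```python
from h import *
s=manip.read_state(); c=snap('wrist','w19.png'); pickle.dump((s,c),open('d19.pkl','wb'))
print(s['time'],s['ee_pos'],s['ft_force'],s['ft_torque'],s['gripper_width'],totool(s,[.5209,.0036]),R.from_quat(s['tool_rot']).as_matrix().round(4))
a=cv2.imread('pics/w19.png'); z=cv2.resize(a[60:170,180:330],None,fx=5.3,fy=5.3,interpolation=cv2.INTER_CUBIC)
cv2.imwrite('pics/z19.png',z)
```

```text
17.6 [0.52051933 0.00405147 0.13000956] [-0.21160289  0.07239045 -1.70506023] [0.00391184 0.02045762 0.00914088] 0.2195163357426315 [-0.   -0.04  0.05] [[-6.000e-04  1.742e-01  9.847e-01]
 [-0.000e+00  9.847e-01 -1.742e-01]
 [-1.000e+00 -1.000e-04 -6.000e-04]]
```

View pics/z19.png

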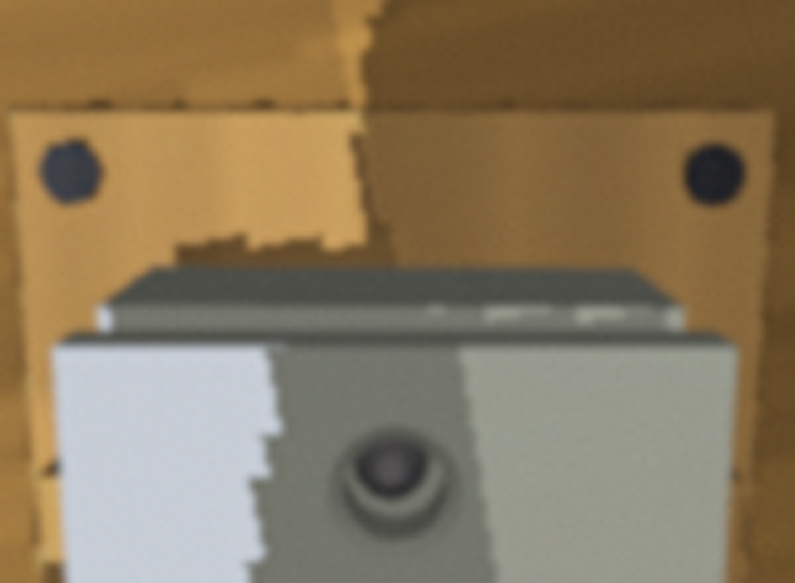

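Run:
```python
from h import *
s,c=pickle.load(open('d19.pkl','rb'))
f=lambda L:(np.array(L,float)+.5)/5.3-.5+[180,60]
print('block rear',(rayx(c,f([(97,306),(685,308)]),s['ee_pos'][2]-.054)*1000).round(1))
print('dowel',(rayx(c,f([(392,467)]),s['ee_pos'][2]-.074)*1000).round(1))
print('cradle',(rayx(c,f([(12,110),(774,112)]),s['ee_pos'][2]-.008)*1000).round(1))
```

```text
block rear [[ 76.  -32.4 -59.2]
 [ 76.   31.7 -59. ]]
dowel [[ 56.   -0.2 -45.5]]
cradle [[122.  -49.6 -79. ]
 [122.   49.2 -78.7]]
```

Request:
move_arm([
  {"dx": 0.1, "dy": -0.04, "dz": 0, "yaw": 0},
  {"dx": 0.2, "dy": 0, "dz": 0, "yaw": 0},
  {"dx": 0.2, "dy": 0, "dz": 0, "yaw": 0},
  {"dx": 0.2, "dy": 0, "dz": 0, "yaw": 0},
  {"dx": 0.2, "dy": 0, "dz": 0, "yaw": 0},
  {"dx": 0, "dy": 0, "dz": 0, "yaw": 0},
  {"dx": 0, "dy": 0, "dz": 0, "yaw": 0},
])

```text
time: 18.23
ee_pos: [0.5205, 0.0037, 0.1211]
tool_rot: [0.062, 0.705, -0.062, 0.704]
ft_force: [-0.3, -0.2, -2.4]
gripper_width: 0.222
```

No force, so the dowels are engaged cleanly. Now I'll start the press.

Request:
move_arm([
  {"dx": 0.2, "dy": 0, "dz": 0, "yaw": 0},
  {"dx": 0.2, "dy": 0, "dz": 0, "yaw": 0},
  {"dx": 0.1, "dy": 0, "dz": 0, "yaw": 0},
  {"dx": 0, "dy": 0, "dz": 0, "yaw": 0},
  {"dx": 0, "dy": 0, "dz": 0, "yaw": 0},
  {"dx": 0, "dy": 0, "dz": 0, "yaw": 0},
], squeeze=100)

```text
time: 18.73
ee_pos: [0.521, 0.0037, 0.1166]
tool_rot: [0.062, 0.704, -0.062, 0.705]
ft_force: [-0.2, -0.4, 2.3]
gripper_width: 0.214
```

Request:
move_arm([
  {"dx": 0.2, "dy": 0, "dz": 0, "yaw": 0},
  {"dx": 0.1, "dy": 0, "dz": 0, "yaw": 0},
  {"dx": 0.1, "dy": 0, "dz": 0, "yaw": 0},
  {"dx": 0, "dy": 0, "dz": 0, "yaw": 0},
  {"dx": 0, "dy": 0, "dz": 0, "yaw": 0},
  {"dx": 0, "dy": 0, "dz": 0, "yaw": 0},
])

```text
time: 19.23
ee_pos: [0.521, 0.0037, 0.1126]
tool_rot: [0.062, 0.704, -0.062, 0.705]
ft_force: [-1.5, 0.5, 4.2]
gripper_width: 0.219
```

Request:
move_arm([
  {"dx": 0.1, "dy": 0, "dz": 0, "yaw": 0},
  {"dx": 0, "dy": 0, "dz": 0, "yaw": 0},
  {"dx": 0, "dy": 0, "dz": 0, "yaw": 0},
  {"dx": 0, "dy": 0, "dz": 0, "yaw": 0},
])

```text
time: 19.57
ee_pos: [0.521, 0.0036, 0.1125]
tool_rot: [0.062, 0.704, -0.062, 0.705]
ft_force: [-1.8, -0.5, 11.2]
gripper_width: 0.216
```

Request:
move_arm([
  {"dx": 0.06, "dy": 0, "dz": 0, "yaw": 0},
  {"dx": 0, "dy": 0, "dz": 0, "yaw": 0},
  {"dx": 0, "dy": 0, "dz": 0, "yaw": 0},
  {"dx": 0, "dy": 0, "dz": 0, "yaw": 0},
  {"dx": 0, "dy": 0, "dz": 0, "yaw": 0},
  {"dx": 0, "dy": 0, "dz": 0, "yaw": 0},
])

```text
time: 20.07
ee_pos: [0.521, 0.0036, 0.1125]
tool_rot: [0.062, 0.704, -0.062, 0.705]
ft_force: [-3.9, -0.8, 13.6]
gripper_width: 0.218
```

Run:
```python
from h import *
s=manip.read_state(); c=snap('wrist','w20.png')
print(s['time'],s['ee_pos'],s['ft_force'],s['ft_torque'],s['gripper_width'],R.from_quat(s['tool_rot']).as_matrix()[:,0].round(4))
snap('scene','s20.png'); a=cv2.imread('pics/s20.png'); b=cv2.imread('pics/w20.png')
f=lambda x:cv2.resize(x,(400,400),interpolation=cv2.INTER_CUBIC)
cv2.imwrite('pics/z20.png',np.hstack([f(a[150:250,215:315]),f(b[60:210,180:330])]))
```

```text
20.0667 [0.52099855 0.00357152 0.11251522] [-3.92762246 -0.75492941 13.63018968] [ 0.08799899  0.91556696 -0.00477922] 0.2176451811172538 [ 1.e-03  6.e-04 -1.e+00]
```

View pics/z20.png

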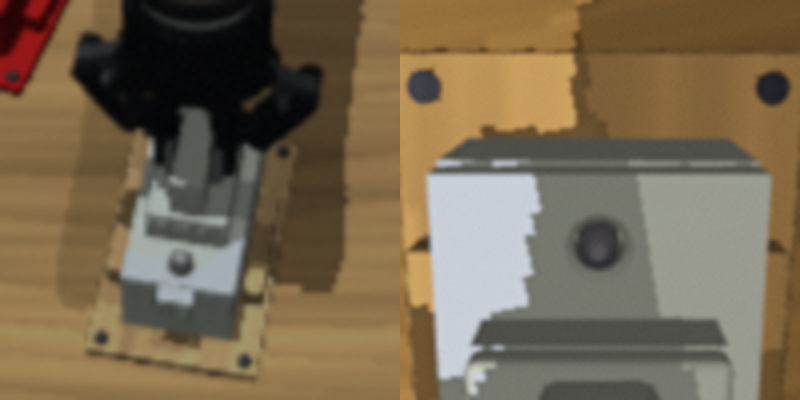

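The moment matches a sideways load of about 4 N, so the upper half is leaning on a dowel. I'll relieve it slightly and press a bit more.

Request:
move_arm([
  {"dx": 0.04, "dy": 0, "dz": -0.05, "yaw": 0},
  {"dx": 0, "dy": 0, "dz": 0, "yaw": 0},
  {"dx": 0, "dy": 0, "dz": 0, "yaw": 0},
  {"dx": 0, "dy": 0, "dz": 0, "yaw": 0},
  {"dx": 0, "dy": 0, "dz": 0, "yaw": 0},
  {"dx": 0, "dy": 0, "dz": 0, "yaw": 0},
])

```text
time: 20.67
ee_pos: [0.521, 0.0036, 0.1125]
tool_rot: [0.062, 0.704, -0.062, 0.705]
ft_force: [-4.0, 0.2, 15.9]
gripper_width: 0.22
```

Run:
```python
from h import *
s=manip.read_state(); c=snap('wrist','w21.png')
print(s['time'],s['ee_pos'],s['ft_force'],s['ft_torque'],s['gripper_width'],R.from_quat(s['tool_rot']).as_matrix()[:,0].round(4))
snap('scene','s21.png'); a=cv2.imread('pics/s21.png'); b=cv2.imread('pics/w21.png')
f=lambda x:cv2.resize(x,(400,400),interpolation=cv2.INTER_CUBIC)
cv2.imwrite('pics/z21.png',np.vstack([cv2.resize(b[105:150,185:325],(800,257),interpolation=cv2.INTER_CUBIC),cv2.resize(a[195:240,235:305],(480,309),interpolation=cv2.INTER_CUBIC).copy() if 0 else cv2.resize(a[195:240,210:330],(800,300),interpolation=cv2.INTER_CUBIC)]))
```

```text
20.6667 [0.5209857  0.00355976 0.11251823] [-3.9968947   0.18876916 15.88816763] [ 0.0706586   0.90051746 -0.04404061] 0.2196503189502337 [ 2.1e-03  6.0e-04 -1.0e+00]
```

View pics/z21.png

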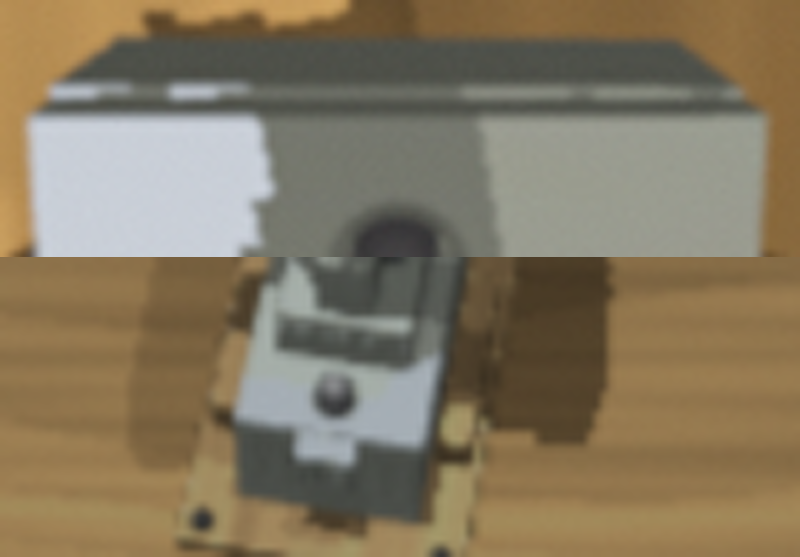

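Request:
move_arm([
  {"dx": 0, "dy": 0, "dz": -0.1, "yaw": 0},
  {"dx": 0, "dy": 0, "dz": 0, "yaw": 0},
  {"dx": 0, "dy": 0, "dz": 0, "yaw": 0},
  {"dx": 0, "dy": 0, "dz": 0, "yaw": 0},
  {"dx": 0, "dy": 0, "dz": 0, "yaw": 0},
  {"dx": 0, "dy": 0, "dz": 0, "yaw": 0},
])

```text
time: 21.27
ee_pos: [0.521, 0.0035, 0.1125]
tool_rot: [0.062, 0.703, -0.062, 0.706]
ft_force: [-1.7, 0.9, 12.7]
gripper_width: 0.221
```

Run:
```python
from h import *
s=manip.read_state(); c=snap('wrist','w22.png')
print(s['time'],s['ee_pos'],s['ft_force'],s['ft_torque'],s['gripper_width'],R.from_quat(s['tool_rot']).as_matrix()[:,0].round(4))
s=manip.read_state();print(s['ft_force'],s['ft_torque'])
snap('top','t22.png'); snap('scene','s22.png')
b=cv2.imread('pics/w22.png'); cv2.imwrite('pics/z22.png',cv2.resize(b[105:150,185:325],(800,257),interpolation=cv2.INTER_CUBIC))
```

```text
21.2667 [0.52098516 0.00352964 0.11251931] [-1.7097759   0.86608842 12.7162759 ] [ 0.03569729  0.54645786 -0.05363962] 0.2208676217106189 [ 4.2e-03  2.0e-04 -1.0e+00]
[-1.9688023   0.17509202 13.2837499 ] [ 0.04582901  0.56867882 -0.01832431]
```

View pics/z22.png

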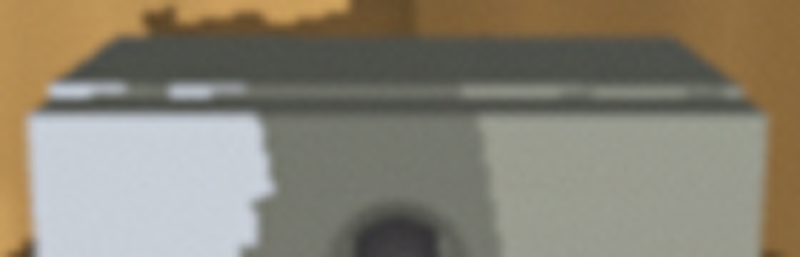

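View pics/s22.png

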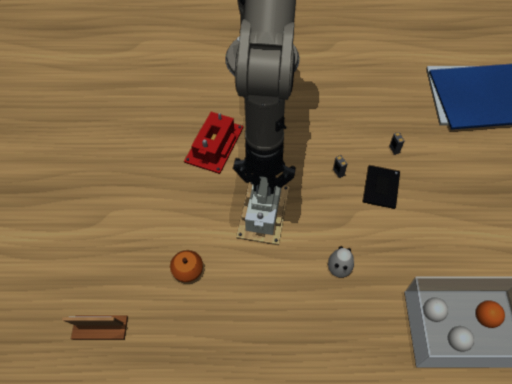

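The halves bear on each other, but the last shift tilted the hand by 0.004 rad. I'll undo the shift and press slightly firmer.

Request:
move_arm([
  {"dx": 0.04, "dy": 0, "dz": 0.18, "yaw": 0},
  {"dx": 0, "dy": 0, "dz": 0, "yaw": 0},
  {"dx": 0, "dy": 0, "dz": 0, "yaw": 0},
  {"dx": 0, "dy": 0, "dz": 0, "yaw": 0},
  {"dx": 0, "dy": 0, "dz": 0, "yaw": 0},
  {"dx": 0, "dy": 0, "dz": 0, "yaw": 0},
])

```text
time: 21.92
ee_pos: [0.521, 0.0036, 0.1125]
tool_rot: [0.062, 0.704, -0.061, 0.705]
ft_force: [-7.7, -0.9, 19.4]
gripper_width: 0.215
```

Run:
```python
from h import *
s=manip.read_state()
print(s['time'],s['ee_pos'],s['ft_force'],s['ft_torque'],s['gripper_width'],R.from_quat(s['tool_rot']).as_matrix()[:,0].round(4))
c=snap('wrist','w23.png')
s=manip.read_state();print(s['ft_force'],s['ft_torque'],R.from_quat(s['tool_rot']).as_matrix()[:,0].round(4))
```

```text
21.9167 [0.52098162 0.00355518 0.11248156] [-7.72497966 -0.92553586 19.39449831] [ 0.08745398  1.38551609 -0.01374532] 0.2154117845776024 [ 5.e-04  1.e-03 -1.e+00]
[-6.06448614  0.51567105 19.01512567] [ 0.11087883  1.34007226 -0.00500385] [ 5.e-04  1.e-03 -1.e+00]
```

Request:
move_arm([
  {"dx": -0.02, "dy": 0, "dz": -0.08, "yaw": 0},
  {"dx": 0, "dy": 0, "dz": 0, "yaw": 0},
  {"dx": 0, "dy": 0, "dz": 0, "yaw": 0},
  {"dx": 0, "dy": 0, "dz": 0, "yaw": 0},
  {"dx": 0, "dy": 0, "dz": 0, "yaw": 0},
  {"dx": 0, "dy": 0, "dz": 0, "yaw": 0},
])

```text
time: 22.47
ee_pos: [0.521, 0.0036, 0.1125]
tool_rot: [0.062, 0.704, -0.062, 0.705]
ft_force: [-3.7, -0.2, 15.9]
gripper_width: 0.216
```

Run:
```python
from h import *
s=manip.read_state()
print(s['time'],s['ee_pos'],s['ft_force'],s['ft_torque'],s['gripper_width'],R.from_quat(s['tool_rot']).as_matrix()[:,0].round(4),s['joint_velocities'].round(4))
b=snap('wrist','w24.png')['img'][...,::-1]; cv2.imwrite('pics/z24.png',cv2.resize(b[105:180,185:325],(800,430),interpolation=cv2.INTER_CUBIC))
```

```text
22.4667 [0.52098925 0.00356125 0.11250391] [-3.71228457 -0.20086123 15.88838229] [0.10984239 1.04453824 0.02553994] 0.215500908987196 [ 2.2e-03  7.0e-04 -1.0e+00] [-0.0015  0.0002  0.0013  0.001   0.0004  0.0011 -0.0006]
```

View pics/z24.png

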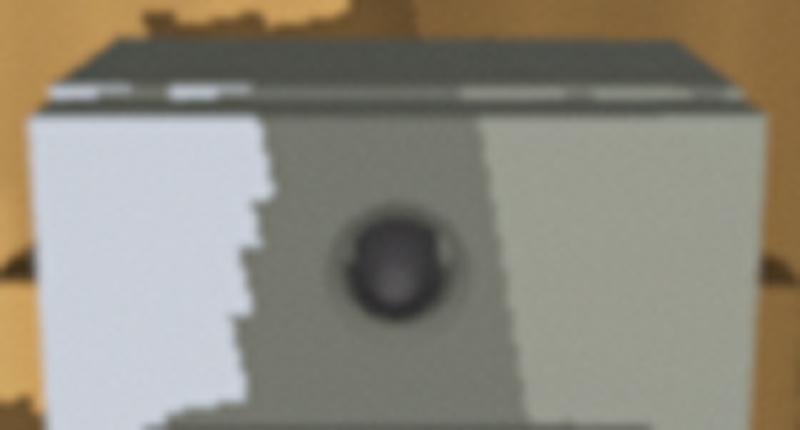

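The small dowel stands through its hole at (397,270), the rear edge lines up with the block evenly along its length, and the press is steady at about 16 N. I'll hand in now.

```bash
python3 -c "
from workcell import manip
print(manip.hand_in()); s=manip.read_state(); print(s['time'],s['ee_pos'],s['ft_force'],s['gripper_width'])"
```

```text
the job is handed in; nothing more can be done
None
the job is handed in; nothing more can be done
```

I put the battery in the lower half's well, fitted the upper half on both dowels, pressed it shut and handed in at about 22.5 s, still gripping and pressing.

**Battery:** I felt it reach the sprung floor, with a rise of about 3.5 N and its underside at a height of about 20 mm. I then let go, and a wrist picture showed it standing upright in the well.

**Upper half:** It came down over the dowels with no contact force, then the spring pushed back over the last few millimetres. It hit a hard stop with the TCP (tool centre point) at z = 0.1125 m; the halves should meet at 0.1126 m.

**Last checks:**
- **Push and grip:** the force sensor read about 16 N upward with the grip set to 100 N, and the arm was not moving.
- **Pictures:** the small dowel shows through its hole, and the ghost and pumpkin look undisturbed in the last overall picture.

**What was less than perfect:**
- **Sideways load:** about 4 N of side force remained. A narrow strip of the lower half shows along the plain end, so the upper half probably sits about 1 mm toward the tongue, roughly the dowel clearance.
- **Tilt:** the hand leaned by about 0.002 rad. My attempt to ease the side force increased the lean, so I mostly undid it.
- **Not seen:** the pictures are too coarse to show a gap under about half a millimetre at the tongue end. That the halves meet there rests on the height and the hard stop.
- **Camera disagreement:** the scene and top cameras differed by up to 5 mm along x, so I relied on the wrist camera.

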